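# Load the lamp curing box in the bow workshop and shut its guard

## Robot

A 6-joint arm with a two-finger parallel gripper is mounted at the origin on the work surface. World frame = base frame: x ahead of the robot, y to its left, z up, the work surface at z = 0. Lengths are in m, angles in rad, forces in N, time in s.
With the tool pointing down it reaches from about 0.3 to 0.875 m from the base axis. Payload 6.4 kg.
Tool frame: the origin (TCP) lies midway between the tips of the shut fingers; the grasp point (between the pads) lies 19 mm behind it; y points along the fingers, x is the direction in which the jaws open and shut, and the axes are right-handed (so a half turn about y gives the same grasp; the last joint's range is limited). The gripper opens to 85 mm and grips with 20 to 120 N. Pads are 22 mm wide; open, the fingers measure 114 mm over their backs; the gripper's body (76 mm by 85 mm) begins 54 mm behind the grasp point. The pads swing forward as they close: fully open they stand 13 mm farther back than shut.
Start: joints at [1.041, 0.181, 1.607, -0, 1.354, -0.206], TCP at [0.183, 0.545, 0.211] pointing down, gripper open.
Joint ranges: [-2.99, 2.99], [-0.89, 2.07], [0.3, 2.58], [-1.14, 4.28], [0, 2.63], [-3.12, 3.12]. Speed limits (rad/s): [2.57, 2.57, 3.01, 3.14, 3.14, 3.14].

## Interface

Orientations are given as a unit quaternion [w, x, y, z].
In Python, from bench import ctrl gives the robot as it stands.
- The arm moves only by the tool step_arm, never from a script. Its argument "commands" is a list of rows, each a list of 7 numbers: the turn, a rotation vector about the tool's x, y, z in units of 6 degrees (1.0 is 6 degrees), then the shift along the tool's x, y, z in units of 30 mm (1.0 is 30 mm), then the opening, from 0 (shut) to 1 (fully open). A call has 1 to 10 rows; each row shifts and turns the commanded pose from where the row before left it, along the tool's axes as they then stand; what a row does not reach is not made up. A row lasts 1/10 s, in which the tool goes at most 50 mm and 8.59 degrees, less where a joint would pass 70% of its speed; a pose out of reach is approached as far as the arm can. A call with a number of a shift or a turn outside -1 to 1 is refused whole. A call with a gripper value outside its range is refused whole. The fingers move at their own pace and stop on an object; the grip force is fixed at half the most. Time passes only in rows, so rows that do not move let the fingers close. It gives the time, the measured TCP pose, the force and the opening at its end, in the units of the state.
- ctrl.get_obs(): the state, without advancing time (a new reading comes with each control period).
- ctrl.camera(name): name is "side" or "top"; returns (picture, depth): 420x560x3 uint8, blue, green, red; 420x560 float32, m along the optical axis (not along the pixel's ray), 0 where there is no reading.
- ctrl.get_calibration(name): a dict with "intrinsics" (3x3 intrinsics, pixels), "D" ([k1, k2, p1, p2, k3] as OpenCV has them; the pictures are not rectified), "R" (3x3) and "t" (3): a world point X has camera coordinates R X + t. Camera axes: x right, y down, z forward; pixel columns grow to the right and rows downward; lengths in m; the calibration is good to about 2 mm. A picture is of the moment at which its call begins. get_calibration takes no time and is no camera call.
- ctrl.hand_in(): hands the job in, once; it reports no verdict.
Trained networks look in the newest picture that a camera, given by its name, has taken for a name from the list of things; names that differ only in an ending like _2 or _b are one class to them, and where a whole thing is asked for, a point or a joint stands for the part that bears it (a point fixed in the world has none). Each returns a list of dicts, best first, with "p" (0 to 1); they miss things now and then, are a little off and sometimes report something else, mostly with a low value. They report only what shows in the picture. A call takes as long as a camera call. They do not tell look-alikes from the thing itself.
- ctrl.boxes_of(thing, camera): "point" ([x, y, z] in m, in the coordinates of the camera as it stood for that picture, good to about 4 mm: the middle of the surface that is visible of it).
- ctrl.silhouettes(thing, camera): "pixels" (420x560 bool, what is visible of it).
The state is a dict: "time_s": time; "q": joint angles; "dq": joint speeds; "joint_efforts": joint torques, N m; "eef_pos": TCP position; "eef_rot": TCP orientation; "wrist_force": force on the tool from outside, world axes, zero at the start; "torque": the same for the moment, N m; "opening": opening from 0.0 (shut) to 1.0 (fully open).
Only numpy, scipy, OpenCV 4.12 (cv2) and the standard library are available. Lean on these libraries where they do the work, as an engineer would, in place of code of your own. Each camera call takes 0.05 s, during which the arm holds its last target.

## Task

Get the bow-grip blanks on the bench ready for curing: pull the tray of the curing box fully out, lay every blank lengthways in the tray, each in a lane of its own (either side of a blank may face up), and push the tray fully home under the hood. Then slide the amber guard shut until its catch clicks, and only then swing the switch lever on the cabinet fully over to on. Leave the lacquer jar and the steel tin where they are.

Things in the scene. Friction and masses are not known exactly. Their poses are not given: they have to be found in the camera images.
- curer: grey curing box, fixed. Origin: on the bench under the middle of the hood's mouth; x points into the hood, away from the robot, y left along the front, z up. Hood: y -147 to 147 mm, 185 deep, 132 high, amber roof window, 104 clear below the lamp tubes. On its left a control cabinet, y 148 to 438, 120 high. Catch housing on the front right corner: x -22 to 6, y -138 to -108, top at 180
- tray (a joint): aluminium slide tray: 0 = fully home under the hood, 0.175 = fully out at its stop (m); it comes out to the curing box's -x; 2 N of friction, stays where left. 148 mm long (x), 254 mm wide (y), rim 5 mm thick with its top 32 mm above the bench
- tray_post (a point): grip point of the tray's black upright post, 18 x 18 mm, 30 mm in front of the tray's middle and moving with it; the post spans 18 to 118 mm above the bench, this point is at 100 mm
- guard (a joint): amber sliding guard, an upright framed window 270 mm wide, 11 mm in front of the hood's mouth, top bar at 147 mm: 0 = fully shut, 0.30 = fully open, in front of the cabinet (m); it shuts to the curing box's -y. Friction 1.5 N plus 6 N per m/s; in the last 20 mm a spring roller catch resists (about 12 N), then past 9 mm clicks and draws the guard home
- guard_post (a point): grip point of the guard's black upright post, 18 x 18 mm, on the guard's top bar 60 mm from its leading (right) edge, spanning 147 to 208 mm above the bench; this point is at 188 mm
- switch (a joint): lamp switch lever on top of the control cabinet: 0 = off, leaning to the right (curing box's -y), 1.0 rad = on, leaning to the left (+y); stays where left
- switch_tip (a point): tip of the black switch lever, 60 mm long from its pivot; push it to the curing box's +y to switch on
- lane0 (a point): centre of lane 0 of the tray, on the tray's floor (18 mm above the bench); lanes run along the tray's x, 56 mm wide, 62 mm apart, lane 0 at the right (-y), inner length 138 mm; divided by ribs 14 mm high and 6 mm thick at the two ends only (30 mm long)
- lane1 (a point): centre of lane 1 of the tray, on the tray's floor (18 mm above the bench); lanes run along the tray's x, 56 mm wide, 62 mm apart, lane 0 at the right (-y), inner length 138 mm; divided by ribs 14 mm high and 6 mm thick at the two ends only (30 mm long)
- lane2 (a point): centre of lane 2 of the tray, on the tray's floor (18 mm above the bench); lanes run along the tray's x, 56 mm wide, 62 mm apart, lane 0 at the right (-y), inner length 138 mm; divided by ribs 14 mm high and 6 mm thick at the two ends only (30 mm long)
- lane3 (a point): centre of lane 3 of the tray, on the tray's floor (18 mm above the bench); lanes run along the tray's x, 56 mm wide, 62 mm apart, lane 0 at the right (-y), inner length 138 mm; divided by ribs 14 mm high and 6 mm thick at the two ends only (30 mm long)
- grip0_mid (a point): wooden bow-grip blank, 120 mm long (its x), 32 mm wide, the middle 64 mm is 32 mm high, the ends 18 mm high (bottom flush); 90 g; the point is the centre of the 32 x 32 mm middle section. There are 2 to 4 of these; absent ones read None
- grip1_mid (a point): wooden bow-grip blank, 120 mm long (its x), 32 mm wide, the middle 64 mm is 32 mm high, the ends 18 mm high (bottom flush); 90 g; the point is the centre of the 32 x 32 mm middle section. There are 2 to 4 of these; absent ones read None
- grip2_mid (a point): wooden bow-grip blank, 120 mm long (its x), 32 mm wide, the middle 64 mm is 32 mm high, the ends 18 mm high (bottom flush); 90 g; the point is the centre of the 32 x 32 mm middle section. There are 2 to 4 of these; absent ones read None
- grip3_mid (a point): wooden bow-grip blank, 120 mm long (its x), 32 mm wide, the middle 64 mm is 32 mm high, the ends 18 mm high (bottom flush); 90 g; the point is the centre of the 32 x 32 mm middle section. There are 2 to 4 of these; absent ones read None
- jar: bystander: lacquer jar 64 mm across, 90 mm high, origin under its centre
- tin: bystander: flat steel tin 56 mm across, 45 mm high, origin under its centre
Not all that is in view belongs to the job. What is shaped like the part that bears grip0_mid but black or green is not meant.

How it is judged:
By the outcome, as a careful person would: the job done as asked, in the order asked, and still so for the second after the job is handed in, with the robot touching nothing.
Of grip0, grip1, grip2, grip3 only 2 to 4 are there at a start; the rules pass over those that are not, and their reading is None.
At some moment in a run one of grip0, grip1, grip2, grip3 may be knocked a few centimetres aside while the robot is not near it.
Once in a run the grip may slacken for a moment while it holds something.
It also fails if it takes over 210 s, if anything falls off the work surface, if the arm or the gripper's body presses on something with over 40 N, if the wrist force passes 120 N, or if a joint passes its speed limit or range.

## Working session

There is one attempt and no reset: what is moved stays moved. The work goes in short steps, Python scripts to look and compute and a tool call to move; the robot and the scene stay as the last step left them, time stands still between calls to the robot, and variables do not carry over. Pictures are saved under pics/ and viewed, and the job is handed in when it is done.

Besides the shell and the picture viewer there is one more tool, called after "Request:" by a JSON object that holds its "api" and its "payload". step_arm: Moves the arm, as the interface text tells. Its arguments: {"type":"object","properties":{"commands":{"type":"array"}},"required":["commands"]}

```bash
ls; mkdir -p pics; cat > h.py <<'E'
import numpy as np, cv2, json
from bench import ctrl
def cal(n):
    c=ctrl.get_calibration(n); return np.array(c["intrinsics"],float),np.array(c["D"],float),np.array(c["R"],float),np.array(c["t"],float)
def c2w(n,p):
    K,D,R,t=cal(n); return R.T@(np.array(p)-t)
def px(n,X):
    K,D,R,t=cal(n); p,_=cv2.projectPoints(np.array(X,float).reshape(-1,3),cv2.Rodrigues(R)[0],t,K,D); return p.reshape(-1,2)
def cloud(n,depth,mask):
    K,D,R,t=cal(n); v,u=np.nonzero(mask&(depth>0)); z=depth[v,u]
    q=cv2.undistortPoints(np.c_[u,v].astype(float).reshape(-1,1,2),K,D).reshape(-1,2)
    return (np.c_[q*z[:,None],z]-t)@R
E
python3 - <<'E'
from h import *
o=ctrl.get_obs(); print({k:np.round(v,3) for k,v in o.items()})
for n in("top","side"):
    im,d=ctrl.camera(n); cv2.imwrite(f"pics/{n}0.png",im); np.save(f"{n}0.npy",d)
    for th in ["grip0_mid","tray_post","guard_post","switch_tip","jar","tin","curer","lane0","lane3"]:
        try:
            r=ctrl.boxes_of(th,n)
            for b in r[:7]: w=c2w(n,b["point"]); print(n,th,round(b["p"],2),w.round(3),px(n,w).round())
        except Exception as e: print(n,th,e)
E
```

```text
pics
{'time_s': np.float64(0.0), 'q': array([ 1.041,  0.182,  1.608, -0.   ,  1.354, -0.206]), 'dq': array([-0.   , -0.001,  0.   ,  0.001, -0.001,  0.   ]), 'joint_efforts': array([ 1.0000e-03, -4.4487e+01, -3.5134e+01, -0.0000e+00,  9.0000e-03,
        0.0000e+00]), 'eef_pos': array([0.183, 0.545, 0.21 ]), 'eef_rot': array([-0.574,  0.574,  0.412, -0.413]), 'wrist_force': array([ 0.237,  0.583, -0.098]), 'torque': array([-0.017, -0.03 , -0.031]), 'opening': np.float64(1.002)}
top grip0_mid 0.95 [0.219 0.276 0.031] [[212. 298.]]
top grip0_mid 0.74 [0.336 0.186 0.032] [[239. 261.]]
top grip0_mid 0.68 [0.502 0.228 0.025] [[227. 212.]]
top grip0_mid 0.64 [0.35  0.026 0.031] [[288. 256.]]
top tray_post 0.78 [ 0.642 -0.06   0.016] [[311. 171.]]
top guard_post 0.74 [0.632 0.222 0.107] [[226. 168.]]
top guard_post 0.46 [ 0.644 -0.061  0.021] [[312. 170.]]
top switch_tip 0.36 [ 0.641 -0.06   0.017] [[312. 171.]]
top switch_tip 0.21 [0.461 0.332 0.029] [[196. 224.]]
top tin 0.58 [ 0.695 -0.336  0.045] [[393. 152.]]
top tin 0.41 [ 0.642 -0.06   0.018] [[311. 170.]]
top curer 0.88 [0.713 0.06  0.121] [[276. 141.]]
top lane0 0.82 [ 0.647 -0.06   0.016] [[312. 169.]]
top lane3 0.82 [ 0.647 -0.06   0.016] [[312. 169.]]
side grip0_mid 0.89 [0.363 0.027 0.017] [[281. 213.]]
side grip0_mid 0.84 [0.363 0.179 0.023] [[333. 221.]]
side grip0_mid 0.71 [0.497 0.23  0.03 ] [[343. 258.]]
side grip0_mid 0.65 [0.243 0.278 0.026] [[372. 201.]]
side grip0_mid 0.35 [ 0.593 -0.061  0.097] [[221. 244.]]
side tray_post 0.61 [ 0.596 -0.06   0.098] [[221. 244.]]
side guard_post 0.88 [0.638 0.236 0.142] [[342. 273.]]
side switch_tip 0.67 [0.697 0.145 0.198] [[294. 268.]]
side jar 0.75 [0.586 0.46  0.065] [[439. 298.]]
side tin 0.78 [ 0.711 -0.329  0.043] [[106. 269.]]
side curer 0.87 [0.77  0.115 0.119] [[268. 318.]]
side lane0 0.59 [ 0.589 -0.057  0.096] [[223. 243.]]
side lane3 0.59 [ 0.589 -0.057  0.096] [[223. 243.]]
```

View pics/top0.png

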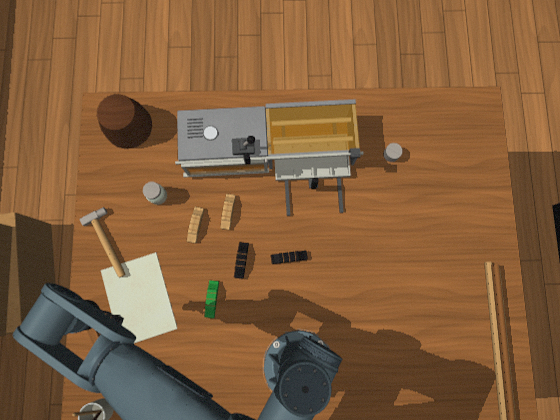

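View pics/side0.png

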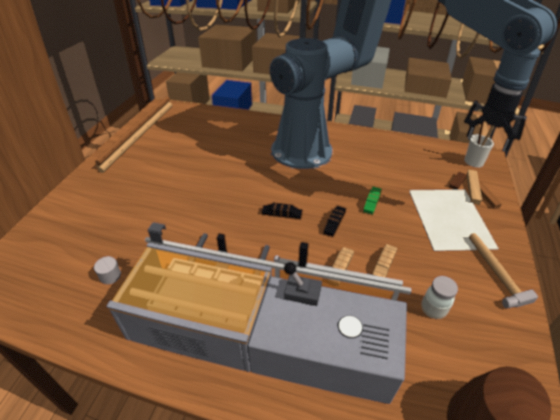

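```bash
python3 - <<'E'
from h import *
a=cv2.imread("pics/top0.png"); cv2.imwrite("pics/topc.png",cv2.resize(a[110:330,170:430],None,fx=3,fy=2.7,interpolation=cv2.INTER_CUBIC)[:600,:800])
a=cv2.imread("pics/side0.png"); cv2.imwrite("pics/sidec.png",cv2.resize(a[170:370,190:450],None,fx=3,fy=3,interpolation=cv2.INTER_CUBIC)[:600,:800])
E
```

```text
(no output)
```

View pics/topc.png

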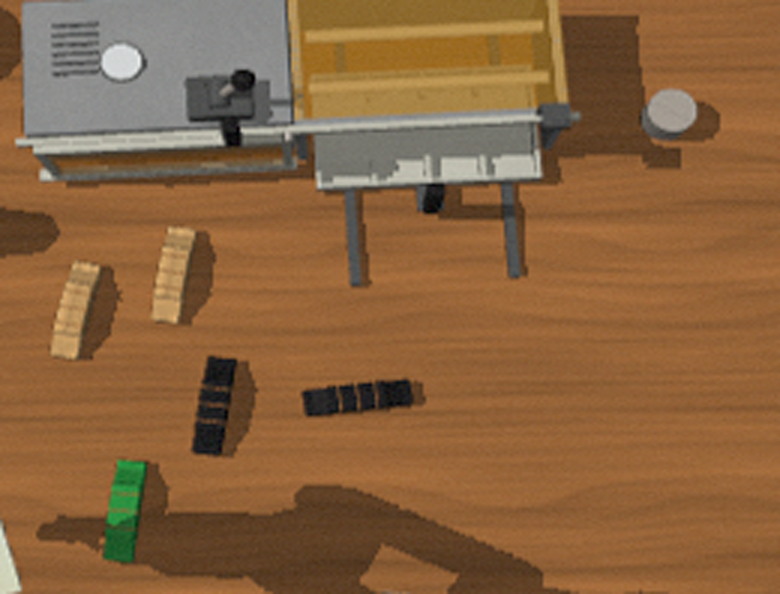

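View pics/sidec.png

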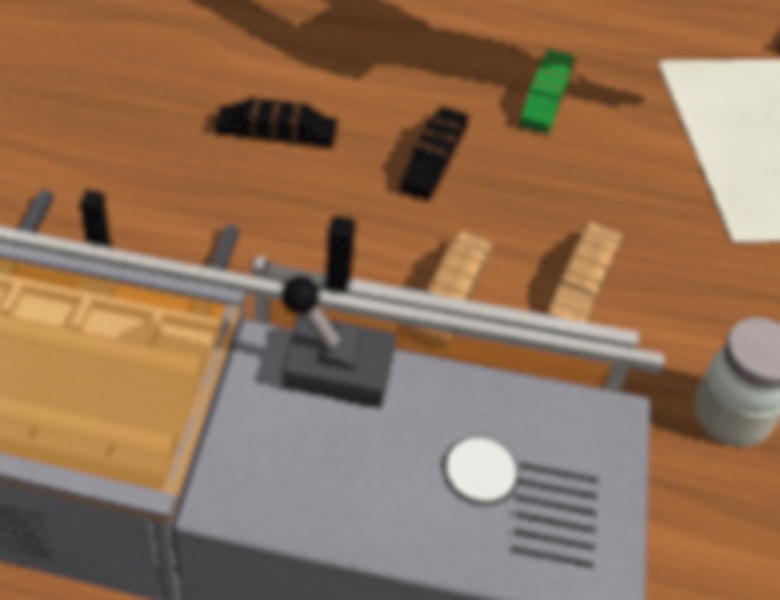

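Two wooden blanks are in view, at top (227,212) and (195,225). The black ones at (241,261) and (289,257) and the green one at (212,299) are look-alikes. I'll measure the blanks and the box pose next.

```bash
cat > meas.py <<'E'
from h import *
def blanks(n,im,d):
    r=ctrl.silhouettes("grip0_mid",n); out=[]
    for b in r:
        m=b["pixels"]; 
        if m.sum()<30: continue
        col=im[m].mean(0); P=cloud(n,d,m); P=P[P[:,2]>0.006]
        if len(P)<20: continue
        top=P[P[:,2]>P[:,2].max()-0.02]
        rect=cv2.minAreaRect((P[:,:2]*1000).astype(np.float32))
        print(n,round(b["p"],2),m.sum(),"bgr",col.round(),"med",np.median(P,0).round(4),"zmax",np.percentile(P[:,2],[50,95]).round(3),"rect",np.round(rect[0],1),np.round(rect[1],1),round(rect[2],1))
E
python3 - <<'E'
from meas import *
n="top"; im,d=ctrl.camera(n)
blanks(n,im,d)
P=cloud(n,d,np.ones(d.shape,bool))
def show(lo,hi,box,name):
    m=(P[:,2]>lo)&(P[:,2]<hi)&(P[:,0]>box[0])&(P[:,0]<box[1])&(P[:,1]>box[2])&(P[:,1]<box[3]); Q=P[m]
    r=cv2.minAreaRect((Q[:,:2]*1000).astype(np.float32)); print(name,len(Q),np.round(r[0],1),np.round(r[1],1),round(r[2],2),cv2.boxPoints(r).round(1).tolist())
    return Q
show(.112,.127,(.62,.95,.1,.5),"cab")
show(.127,.139,(.62,.95,-.2,.14),"hood132")
show(.14,.155,(.55,.75,-.3,.5),"bar147")
show(.172,.19,(.5,.8,-.3,.3),"catch180")
show(.195,.215,(.5,.8,-.3,.5),"gpost208")
show(.10,.125,(.5,.63,-.2,.1),"tpost118")
show(.026,.04,(.55,.68,-.2,.12),"rim32")
im,d=ctrl.camera("side"); blanks("side",im,d)
P=cloud("side",d,np.ones(d.shape,bool))
show(.112,.127,(.62,.95,.1,.5),"cab")
show(.127,.139,(.62,.95,-.2,.14),"hood132")
show(.14,.155,(.55,.75,-.3,.5),"bar147")
show(.172,.19,(.5,.8,-.3,.3),"catch180")
show(.165,.215,(.5,.8,.15,.5),"gpost208")
show(.10,.125,(.5,.63,-.2,.1),"tpost118")
E
```

```text
top 0.91 432 bgr [ 49. 106.  49.] med [0.2163 0.2783 0.0282] zmax [0.028 0.037] rect [215.8 279.9] [ 32.5 120.4] 83.0
top 0.63 347 bgr [30. 34. 40.] med [0.3425 0.1823 0.029 ] zmax [0.029 0.037] rect [340.8 182.3] [ 32.5 119.7] 83.2
top 0.61 368 bgr [ 86. 134. 171.] med [0.5001 0.2271 0.0283] zmax [0.028 0.037] rect [504.2 227.8] [ 33.3 121.2] 80.5
cab 3818 [730.9 238.9] [203.2 285. ] 2.24 [[623.7999877929688, 377.29998779296875], [634.9000244140625, 92.5999984741211], [837.9000244140625, 100.5], [826.7999877929688, 385.29998779296875]]
hood132 4177 [740.9 -30.3] [204.4 345.4] 2.15 [[632.2999877929688, 138.39999389648438], [645.2000122070312, -206.6999969482422], [849.5, -199.0], [836.5, 146.10000610351562]]
bar147 1009 [680.6  85.5] [ 92.8 591.7] 4.6 [[610.5999755859375, 376.70001220703125], [658.0999755859375, -213.10000610351562], [750.5999755859375, -205.6999969482422], [703.2000122070312, 384.1000061035156]]
catch180 107 [648.5 -20.4] [353.7  68.9] 85.19 [[599.2999877929688, -193.6999969482422], [668.0, -199.5], [697.5999755859375, 152.89999389648438], [629.0, 158.6999969482422]
[... 1498 characters left out ...]
, [646.5, -217.89999389648438], [735.4000244140625, -214.3000030517578], [711.2000122070312, 380.79998779296875]]
catch180 225 [673.5 -21. ] [ 72.4 359.4] 0.92 [[634.5, 158.1999969482422], [640.2000122070312, -201.1999969482422], [712.5999755859375, -200.10000610351562], [706.7999877929688, 159.3000030517578]]
gpost208 106 [664.5 154. ] [ 8.2 71.2] 89.38 [[628.9000244140625, 150.3000030517578], [700.0999755859375, 149.60000610351562], [700.2000122070312, 157.8000030517578], [629.0, 158.5]]
tpost118 77 [585.6 -62.9] [19.7 17.3] 2.97 [[575.2999877929688, -54.79999923706055], [576.2000122070312, -72.0999984741211], [595.7999877929688, -71.0999984741211], [594.9000244140625, -53.79999923706055]]
```

```bash
cat >> h.py <<'E'
from scipy.spatial.transform import Rotation as Ro
def pose():
    o=ctrl.get_obs(); q=np.array(o["eef_rot"]); return o,Ro.from_quat(q[[1,2,3,0]]),np.array(o["eef_pos"])
YAW=np.radians(2.15); O=np.array([.6585,-.060])
def loc2w(x,y): c,s=np.cos(YAW),np.sin(YAW); return np.array([O[0]+c*x-s*y,O[1]+s*x+c*y])
def w2loc(p): c,s=np.cos(YAW),np.sin(YAW); d=np.array(p)[:2]-O; return np.array([c*d[0]+s*d[1],-s*d[0]+c*d[1]])
def target(jawdeg):
    # tool y = world -z ; tool x = jaw dir (world yaw)
    a=np.radians(jawdeg); x=np.array([np.cos(a),np.sin(a),0]); y=np.array([0,0,-1.]); return Ro.from_matrix(np.c_[x,y,np.cross(x,y)])
def plan(pos,jaw,R=None,p=None):
    """prints rotation units (tool frame) and shift units expressed in final tool axes"""
    o,R0,p0=pose(); R=R0 if R is None else R; p=p0 if p is None else p
    c=[(target(jaw+k),jaw+k) for k in (0,180)]
    T,j=min(c,key=lambda t:(R.inv()*t[0]).magnitude())
    rv=(R.inv()*T).as_rotvec(degrees=True)/6
    d=np.array(pos)-p
    print("jaw",j,"rot units",rv.round(2),"shift final-tool units",(T.inv().apply(d)/.03).round(2),"dist",np.linalg.norm(d).round(3))
    return T
E
python3 - <<'E'
from meas import *
o,R,p=pose(); print(R.as_matrix().round(3), "t",o["time_s"])
d=np.load("top0.npy"); im=cv2.imread("pics/top0.png")
P=cloud("top",d,np.ones(d.shape,bool)); 
C=im.reshape(-1,3)[(d>0).ravel()]
for name,b in (("A",(.42,.58,.195,.262)),("B",(.38,.55,.265,.36))):
    m=(P[:,0]>b[0])&(P[:,0]<b[1])&(P[:,1]>b[2])&(P[:,1]<b[3])&(P[:,2]>.010)&(P[:,2]<.05); Q=P[m]
    r=cv2.minAreaRect((Q[:,:2]*1000).astype(np.float32)); print(name,len(Q),np.round(r[0],1),np.round(r[1],1),r[2], np.median(Q,0).round(4))
    c=Q[:,:2].mean(0); u=np.linalg.svd(Q[:,:2]-c)[2][0]; u*=np.sign(u[0]); s=(Q[:,:2]-np.array(r[0])/1000)@u; w=(Q[:,:2]-np.array(r[0])/1000)@[-u[1],u[0]]
    print("dir",np.degrees(np.arctan2(u[1],u[0])))
    for lo in np.arange(-.065,.065,.013):
        k=(s>=lo)&(s<lo+.013); 
        if k.sum(): print(round(lo*1000),k.sum(),"z",np.median(Q[k,2]).round(3),"w",(w[k].min()*1000).round(),(w[k].max()*1000).round())
E
```

```text
[[ 0.318 -0.    -0.948]
 [ 0.948 -0.     0.318]
 [-0.    -1.     0.   ]] t 1.2
A 354 [504.7 225.1] [ 38.5 120.3] 80.96817016601562 [0.5003 0.2272 0.028 ]
dir -9.747186615337759
-65 27 z 0.018 w -14.0 19.0
-52 39 z 0.023 w -20.0 17.0
-39 43 z 0.028 w -14.0 18.0
-26 44 z 0.031 w -14.0 19.0
-13 39 z 0.033 w -13.0 19.0
0 38 z 0.032 w -14.0 18.0
13 40 z 0.032 w -13.0 19.0
26 33 z 0.027 w -13.0 17.0
39 30 z 0.02 w -13.0 17.0
52 21 z 0.018 w -13.0 17.0
B 366 [461.6 318.9] [ 72.8 131.9] 72.01851654052734 [0.461  0.3352 0.0283]
dir -12.733467169498896
-65 31 z 0.017 w 1.0 28.0
-52 40 z 0.023 w 1.0 29.0
-39 43 z 0.03 w -28.0 32.0
-26 42 z 0.033 w 1.0 33.0
-13 42 z 0.032 w 0.0 33.0
0 39 z 0.032 w 1.0 35.0
13 45 z 0.034 w 0.0 34.0
26 34 z 0.026 w -30.0 33.0
39 38 z 0.021 w 2.0 32.0
52 11 z 0.017 w -41.0 31.0
```

```bash
python3 - <<'E'
from h import *
plan([.582,-.062,.20],92.15)
E
```

```text
jaw 92.15 rot units [-0.   -3.45 -0.  ] shift final-tool units [-20.72   0.37 -12.53] dist 0.727
```

Request:
{"api": "step_arm", "payload": {"commands": [[0,-1,0,0,0,0,0.7],[0,-1,0,0,0,0,0.7],[0,-1,0,0,0,0,0.7],[0,-0.45,0,0,0,0,0.7],[0,0,0,-1,0,-0.5,0.7],[0,0,0,-1,0,-0.5,0.7],[0,0,0,-1,0,-0.5,0.7],[0,0,0,-1,0,-0.5,0.7],[0,0,0,-1,0,-0.5,0.7],[0,0,0,-1,0,-0.5,0.7]]}}

```text
time_s: 2.2
eef_pos: [0.2801, 0.3675, 0.2111]
eef_rot: [-0.49, 0.491, 0.51, -0.509]
wrist_force: [0.2, -1.3, 1.1]
opening: 0.698
```

```bash
python3 - <<'E'
from h import *
plan([.582,-.062,.20],92.15)
E
```

```text
jaw 92.15 rot units [0. 0. 0.] shift final-tool units [-14.68   0.37  -9.52] dist 0.525
```

Request:
{"api": "step_arm", "payload": {"commands": [[0,0,0,-1,0,-0.65,0.7],[0,0,0,-1,0,-0.65,0.7],[0,0,0,-1,0,-0.65,0.7],[0,0,0,-1,0,-0.65,0.7],[0,0,0,-1,0,-0.65,0.7],[0,0,0,-1,0,-0.65,0.7],[0,0,0,-1,0,-0.65,0.7],[0,0,0,-1,0,-0.65,0.7],[0,0,0,-1,0,-0.65,0.7],[0,0,0,-1,0,-0.65,0.7]]}}

```text
time_s: 3.2
eef_pos: [0.4865, 0.0748, 0.2112]
eef_rot: [-0.49, 0.491, 0.509, -0.509]
wrist_force: [0.1, -0.0, 0.1]
opening: 0.698
```

Request:
{"api": "step_arm", "payload": {"commands": [[0,0,0,-1,0,-0.65,0.7],[0,0,0,-1,0,-0.65,0.7],[0,0,0,-1,0,-0.65,0.7],[0,0,0,-1,0,-0.65,0.7],[0,0,0,-0.5,0,-0.4,0.7],[0,0,0,0,0,0,0.7]]}}

```text
time_s: 3.8
eef_pos: [0.5818, -0.0577, 0.2107]
eef_rot: [0.491, -0.491, -0.509, 0.509]
wrist_force: [0.1, 0.2, -0.5]
opening: 0.701
```

```bash
python3 - <<'E'
from h import *
plan([.582,-.062,.081],92.15)
n="side"; im,d=ctrl.camera(n); cv2.imwrite("pics/s1.png",im)
n="top"; im,d=ctrl.camera(n); cv2.imwrite("pics/t1.png",im)
cv2.imwrite("pics/t1c.png",cv2.resize(im[110:330,170:430],None,fx=3,fy=2.7))
E
```

```text
jaw 92.15 rot units [ 0.   -0.03 -0.  ] shift final-tool units [-0.14  4.32 -0.  ] dist 0.13
```

View pics/t1c.png

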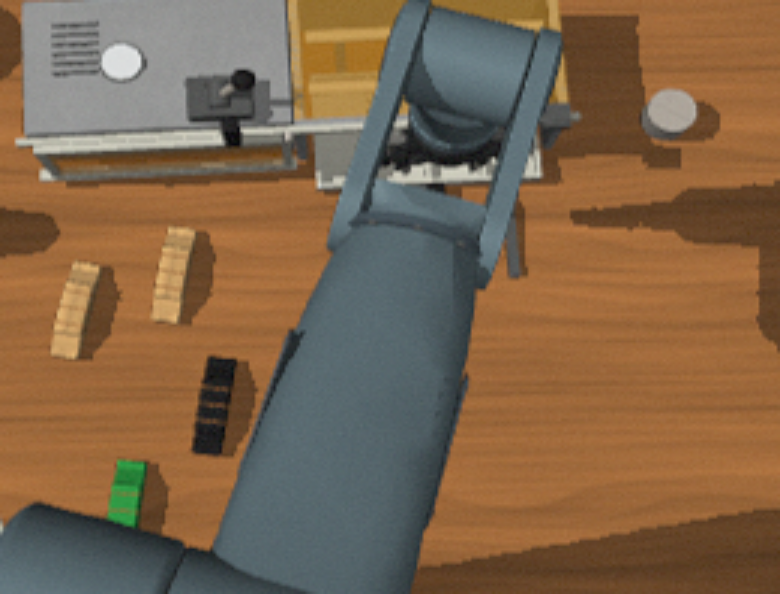

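View pics/s1.png

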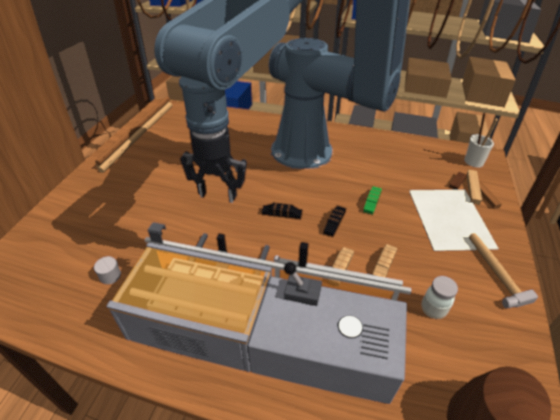

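Request:
{"api": "step_arm", "payload": {"commands": [[0,0,0,-0.14,1,0,0.7],[0,0,0,0,1,0,0.7],[0,0,0,0,1,0,0.7],[0,0,0,0,0.8,0,0.7],[0,0,0,0,0.35,0,0.7],[0,0,0,0,0,0,0],[0,0,0,0,0,0,0],[0,0,0,0,0,0,0],[0,0,0,0,0,0,0],[0,0,0,0,0,0,0]]}}

```text
time_s: 4.9
eef_pos: [0.5825, -0.0639, 0.0888]
eef_rot: [0.488, -0.493, -0.508, 0.51]
wrist_force: [-1.0, -13.8, -1.8]
opening: 0.189
```

Request:
{"api": "step_arm", "payload": {"commands": [[0,0,0,-0.1,0,0.3,0],[0,0,0,0,0,0.5,0],[0,0,0,0,0,0.5,0],[0,0,0,0,0,0.5,0],[0,0,0,0,0,0.5,0],[0,0,0,0,0,0.5,0],[0,0,0,0,0,0.3,0]]}}

```text
time_s: 5.6
eef_pos: [0.4894, -0.0674, 0.0888]
eef_rot: [-0.489, 0.493, 0.51, -0.509]
wrist_force: [3.7, -4.4, 2.0]
opening: 0.189
```

Request:
{"api": "step_arm", "payload": {"commands": [[0,0,0,0,0,0.3,0],[0,0,0,0,0,0.3,0],[0,0,0,0,0,0.3,0]]}}

```text
time_s: 5.9
eef_pos: [0.4631, -0.0684, 0.0887]
eef_rot: [-0.488, 0.493, 0.51, -0.509]
wrist_force: [2.6, -5.1, 5.2]
opening: 0.18
```

Request:
{"api": "step_arm", "payload": {"commands": [[0,0,0,0,0,0.15,0],[0,0,0,0,0,0.15,0]]}}

```text
time_s: 6.1
eef_pos: [0.4629, -0.0686, 0.089]
eef_rot: [-0.484, 0.499, 0.514, -0.503]
wrist_force: [58.2, 3.2, -45.2]
opening: 0.185
```

Request:
{"api": "step_arm", "payload": {"commands": [[0,0,0,0,0,-0.15,0],[0,0,0,0,0,0,0],[0,0,0,0,0,0,0.6],[0,0,0,0,0,0,0.6],[0,0,0,0,0,0,0.6],[0,0,0,0,-1,0,0.6],[0,0,0,0,-1,0,0.6],[0,0,0,0,-1,0,0.6],[0,0,0,0,-1,0,0.6]]}}

```text
time_s: 7.0
eef_pos: [0.4559, -0.0669, 0.2075]
eef_rot: [0.491, -0.49, -0.509, 0.509]
wrist_force: [-0.7, -0.1, 0.1]
opening: 0.597
```

```bash
python3 - <<'E'
from meas import *
n="side"; im,d=ctrl.camera(n); cv2.imwrite("pics/s2.png",im)
P=cloud(n,d,np.ones(d.shape,bool))
n="top"; im,d=ctrl.camera(n); cv2.imwrite("pics/t2.png",im)
cv2.imwrite("pics/t2c.png",cv2.resize(im[110:330,170:430],None,fx=3,fy=2.7))
blanks(n,im,d)
P=cloud(n,d,np.ones(d.shape,bool))
L=np.array([w2loc(p) for p in P])
for h in ((.026,.04),(.012,.024),(.14,.155)):
  for y in (-.12,-.09,-.03,.03,.09,.12):
    m=(abs(L[:,1]-y)<.004)&(P[:,2]>h[0])&(P[:,2]<h[1])&(L[:,0]>-.25)&(L[:,0]<.1)
    if m.sum(): print(h,y,np.sort(L[m,0]).round(3))
E
```

```text
top 0.95 365 bgr [ 90. 139. 178.] med [0.5006 0.2269 0.0284] zmax [0.028 0.037] rect [505.1 227.2] [ 33.6 121.2] 80.3
top 0.95 388 bgr [ 60. 132.  52.] med [0.2165 0.2783 0.0288] zmax [0.029 0.037] rect [217.7 278.1] [112.5  64.4] 13.5
top 0.63 342 bgr [32. 35. 40.] med [0.3365 0.1819 0.0292] zmax [0.029 0.037] rect [339.8 182.7] [ 31.6 117.4] 81.4
top 0.39 50 bgr [36. 38. 40.] med [0.3452 0.0733 0.0208] zmax [0.021 0.028] rect [342.1  73.2] [19.9 26.7] 88.7
(0.026, 0.04) -0.12 [-0.038 -0.031 -0.028 -0.026 -0.024 -0.023 -0.019 -0.019 -0.018]
(0.026, 0.04) -0.09 [-0.022 -0.018 -0.017]
(0.026, 0.04) -0.03 [-0.018]
(0.026, 0.04) 0.03 [-0.021 -0.019 -0.018 -0.016 -0.016]
(0.026, 0.04) 0.09 [-0.165 -0.165 -0.163 -0.163 -0.162 -0.047 -0.016]
(0.026, 0.04) 0.12 [-0.164 -0.164 -0.164 -0.161 -0.16  -0.16  -0.158 -0.154 -0.15  -0.147
 -0.144 -0.14  -0.109 -0.106 -0.103 -0.099 -0.095 -0.093 -0.09  -0.085
 -0.081 -0.079 -0.074 -0.047 -0.043 -0.04  -0.036 -0.033 -0.029 -0.026
 -0.021 -0.02 ]
(0.012, 0.024) -0.12 [-0.03  -0.028 -0.026 -0.026 -0.023 -0.021 -0.019]
(0.012, 0.024) -0.09 [-0.009 -0.00
[... 1138 characters left out ...]
0.142
 -0.137 -0.134 -0.13  -0.13  -0.127 -0.124 -0.123 -0.121 -0.119 -0.118
 -0.117 -0.114 -0.113 -0.107 -0.106 -0.103 -0.103 -0.1   -0.096 -0.096
 -0.093 -0.092 -0.089 -0.089 -0.085 -0.083 -0.08  -0.075 -0.072 -0.069
 -0.068 -0.064 -0.064 -0.062 -0.058 -0.058 -0.055 -0.053 -0.051 -0.051
 -0.048 -0.047 -0.044 -0.043 -0.041 -0.04  -0.038 -0.037 -0.033 -0.033
 -0.03  -0.025 -0.024 -0.02 ]
(0.14, 0.155) -0.09 [-0.006 -0.005 -0.002  0.001  0.002]
(0.14, 0.155) -0.03 [-0.005 -0.005 -0.002 -0.002  0.001  0.001  0.069]
(0.14, 0.155) 0.03 [-0.006 -0.004 -0.004 -0.002  0.001  0.002]
(0.14, 0.155) 0.09 [-0.008 -0.005 -0.002 -0.002  0.001  0.002]
(0.14, 0.155) 0.12 [-0.006 -0.004 -0.003 -0.     0.   ]
```

View pics/t2c.png

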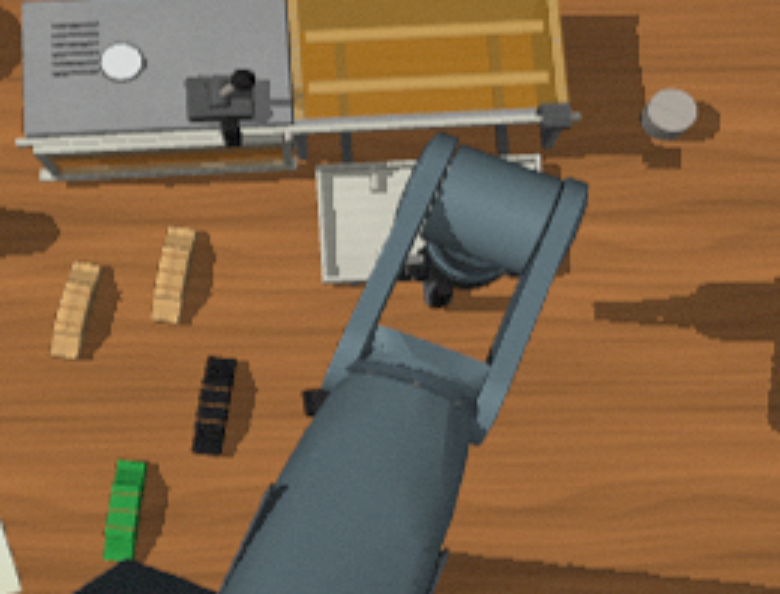

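View pics/s2.png

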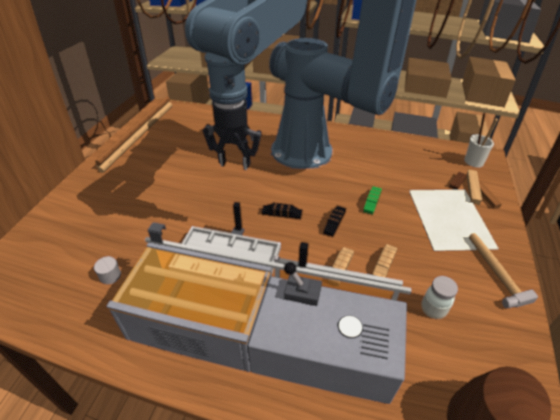

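```bash
python3 - <<'E'
from h import *
plan([.5045,.2275,.10],80.3)
E
```

```text
jaw 80.3 rot units [ 0.04  1.98 -0.01] shift final-tool units [9.96 3.62 0.12] dist 0.318
```

Request:
{"api": "step_arm", "payload": {"commands": [[0,1,0,0,0,0,0.75],[0,0.98,0,0,0,0,0.75],[0,0,0,1,0,0,0.75],[0,0,0,1,0,0,0.75],[0,0,0,1,0,0,0.75],[0,0,0,1,0,0,0.75],[0,0,0,1,0.2,0,0.75],[0,0,0,1,0.4,0,0.75],[0,0,0,1,0.5,0,0.75],[0,0,0,1,0.5,0,0.75]]}}

```text
time_s: 8.15
eef_pos: [0.4959, 0.1705, 0.1564]
eef_rot: [0.541, -0.54, -0.455, 0.457]
wrist_force: [0.3, -0.1, -0.4]
opening: 0.75
```

Request:
{"api": "step_arm", "payload": {"commands": [[0,0,0,1,0.7,0.1,0.75],[0,0,0,0.9,0.7,0,0.75],[0,0,0,0,0,0,0.75],[0,0,0,0,0,0,0.75]]}}

```text
time_s: 8.55
eef_pos: [0.5021, 0.2259, 0.1146]
eef_rot: [0.541, -0.54, -0.455, 0.458]
wrist_force: [-0.5, -0.8, -0.2]
opening: 0.754
```

```bash
python3 - <<'E'
from meas import *
plan([.5045,.2275,.003],80.3)
n="side"; im,d=ctrl.camera(n); cv2.imwrite("pics/s3c.png",cv2.resize(im[130:330,190:450],None,fx=3,fy=3))
blanks(n,im,d)
E
```

```text
jaw 80.3 rot units [-0.04  0.01 -0.02] shift final-tool units [ 0.06  3.72 -0.07] dist 0.112
side 0.8 543 bgr [25. 32. 46.] med [0.3586 0.0274 0.0213] zmax [0.021 0.031] rect [349.4  24.9] [ 37.1 119.8] 6.2
side 0.77 285 bgr [101. 150. 197.] med [0.5009 0.2285 0.0303] zmax [0.03  0.033] rect [539.8 223.1] [ 37.9 180.7] 85.0
side 0.63 241 bgr [26. 32. 45.] med [0.3801 0.1866 0.0183] zmax [0.018 0.031] rect [402.8 176.2] [ 41.3 204.6] 86.5
side 0.57 145 bgr [ 60. 131.  62.] med [0.2144 0.2831 0.029 ] zmax [0.029 0.032] rect [218.  284.3] [ 27.3 124.1] 86.7
```

View pics/s3c.png

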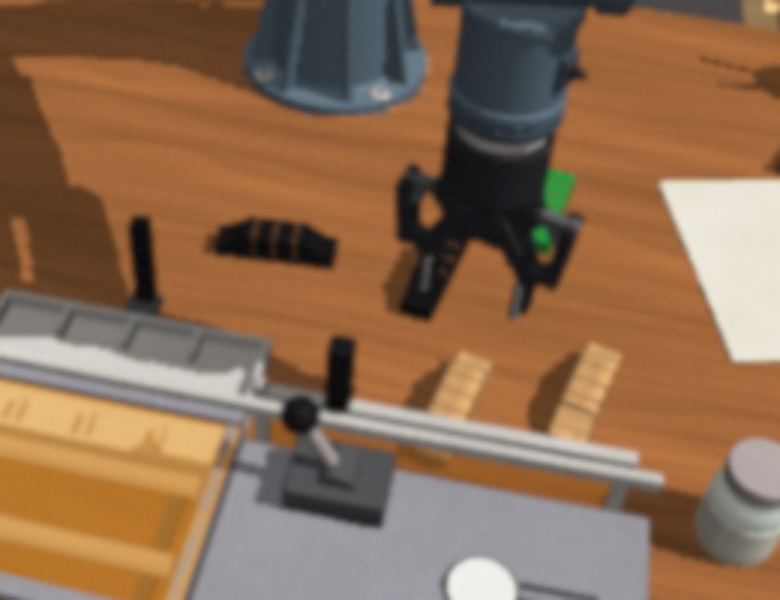

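The side crop shows both wooden blanks where they were, with the gripper above and in front of the right-hand one (crop 460,385). I'm going down onto it.

Request:
{"api": "step_arm", "payload": {"commands": [[0,0,0,0.06,1,-0.07,0.75],[0,0,0,0,1,0,0.75],[0,0,0,0,1,0,0.75],[0,0,0,0,0.55,0,0.75],[0,0,0,0,0.17,0,0.75],[0,0,0,0,0,0,0],[0,0,0,0,0,0,0],[0,0,0,0,0,0,0],[0,0,0,0,0,0,0]]}}

```text
time_s: 9.55
eef_pos: [0.5078, 0.2274, 0.0069]
eef_rot: [-0.54, 0.541, 0.457, -0.455]
wrist_force: [-1.3, -2.2, 7.0]
opening: 0.346
```

Request:
{"api": "step_arm", "payload": {"commands": [[0,0,0,0,-1,0,0],[0,0,0,0,-1,0,0],[0,0,0,0,-1,0,0],[0,0,0,0,-0.5,0,0]]}}

```text
time_s: 9.95
eef_pos: [0.5081, 0.2279, 0.1135]
eef_rot: [-0.54, 0.541, 0.458, -0.454]
wrist_force: [0.8, 0.7, -0.5]
opening: 0.348
```

```bash
python3 - <<'E'
from meas import *
for y in (-.031,.093): print(y, loc2w(-.091,y))
w=loc2w(-.091,-.031)
plan([w[0],w[1],.10],92.15)
n="side"; im,d=ctrl.camera(n); cv2.imwrite("pics/s4c.png",cv2.resize(im[130:330,190:450],None,fx=3,fy=3))
E
```

```text
-0.031 [ 0.56872705 -0.09439211]
0.093 [0.56407509 0.0295206 ]
jaw 92.15 rot units [ 0.05 -1.98  0.01] shift final-tool units [-10.81   0.45  -1.62] dist 0.328
```

View pics/s4c.png

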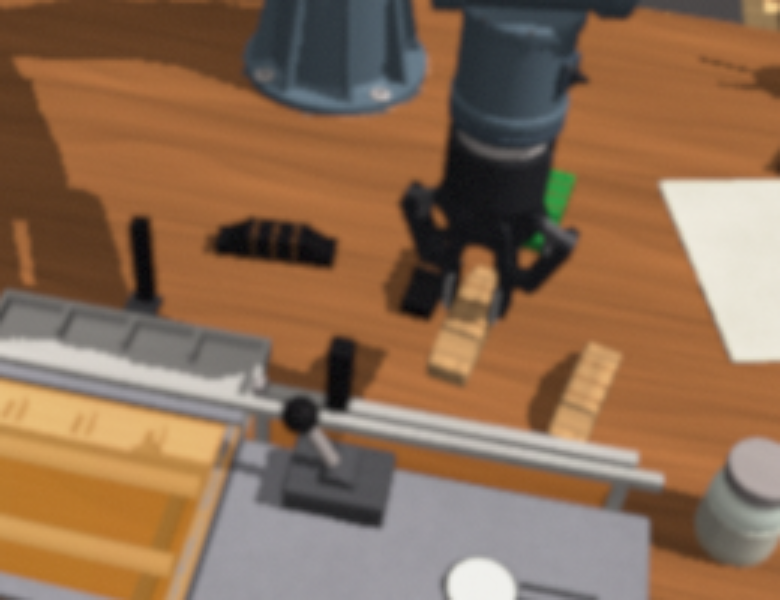

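Request:
{"api": "step_arm", "payload": {"commands": [[0,-1,0,0,0,0,0],[0,-0.98,0,0,0,0,0],[0,0,0,-0.7,0,-0.1,0],[0,0,0,-1,0,-0.17,0],[0,0,0,-1,0,-0.17,0],[0,0,0,-1,0,-0.17,0],[0,0,0,-1,0,-0.17,0],[0,0,0,-1,0,-0.17,0],[0,0,0,-1,0,-0.17,0],[0,0,0,-1,0,-0.17,0]]}}

```text
time_s: 11.0
eef_pos: [0.553, -0.003, 0.1087]
eef_rot: [0.491, -0.49, -0.509, 0.51]
wrist_force: [0.2, 0.1, -0.7]
opening: 0.344
```

Request:
{"api": "step_arm", "payload": {"commands": [[0,0,0,-1,0,-0.17,0],[0,0,0,-1,0,-0.16,0],[0,0,0,-0.7,0,0,0],[0,0,0,-0.3,0,0,0],[0,0,0,0,0,0,0],[0,0,0,0,0,0,0]]}}

```text
time_s: 11.6
eef_pos: [0.5663, -0.0906, 0.1093]
eef_rot: [0.491, -0.49, -0.509, 0.509]
wrist_force: [-0.5, -0.3, -1.3]
opening: 0.349
```

```bash
python3 - <<'E'
from meas import *
w=loc2w(-.091,-.031)
plan([w[0],w[1],.025],92.15)
n="side"; im,d=ctrl.camera(n); cv2.imwrite("pics/s5c.png",cv2.resize(im[150:350,130:390],None,fx=3,fy=3))
n="top"; im,d=ctrl.camera(n); cv2.imwrite("pics/t5c.png",cv2.resize(im[110:330,170:430],None,fx=3,fy=2.7))
E
```

```text
jaw 92.15 rot units [-0.01  0.    0.01] shift final-tool units [-0.13  2.81 -0.08] dist 0.084
```

View pics/s5c.png

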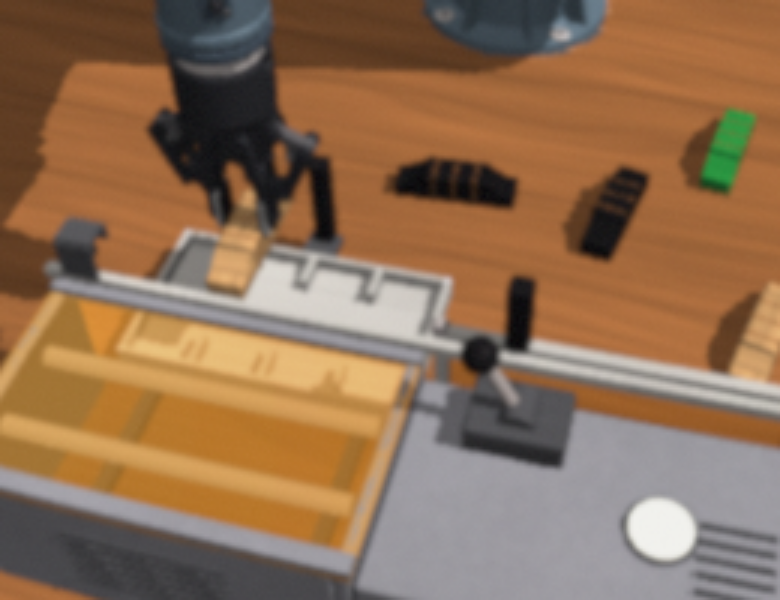

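View pics/t5c.png

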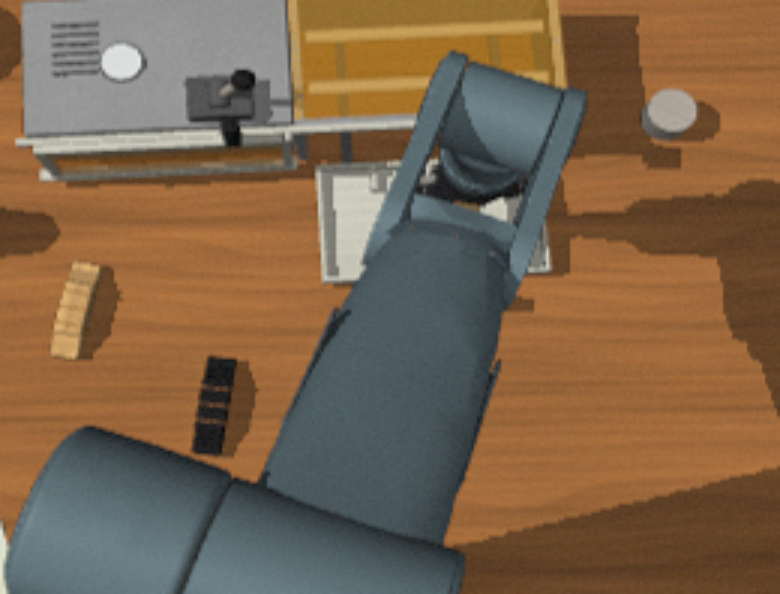

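Request:
{"api": "step_arm", "payload": {"commands": [[0,0,0,-0.13,1,-0.08,0],[0,0,0,0,1,0,0],[0,0,0,0,0.5,0,0],[0,0,0,0,0.25,0,0],[0,0,0,0,0,0,0]]}}

```text
time_s: 12.2
eef_pos: [0.5689, -0.0947, 0.0268]
eef_rot: [0.491, -0.49, -0.509, 0.51]
wrist_force: [-0.1, -0.7, -1.0]
opening: 0.342
```

Request:
{"api": "step_arm", "payload": {"commands": [[0,0,0,0,0.06,0,0],[0,0,0,0,0,0,0.6],[0,0,0,0,0,0,0.6],[0,0,0,0,0,0,0.6],[0,0,0,0,-1,0,0.6],[0,0,0,0,-1,0,0.6],[0,0,0,0,-1,0,0.6],[0,0,0,0,-1,0,0.6]]}}

```text
time_s: 13.0
eef_pos: [0.5693, -0.0954, 0.1472]
eef_rot: [-0.49, 0.491, 0.509, -0.509]
wrist_force: [-0.2, -0.9, 0.1]
opening: 0.602
```

```bash
python3 - <<'E'
from meas import *
n="side"; im,d=ctrl.camera(n); cv2.imwrite("pics/s6c.png",cv2.resize(im[150:350,130:390],None,fx=3,fy=3))
n="top"; im,d=ctrl.camera(n); cv2.imwrite("pics/t6c.png",cv2.resize(im[110:330,170:430],None,fx=3,fy=2.7))
P=cloud(n,d,np.ones(d.shape,bool)); m=(P[:,0]>.36)&(P[:,0]<.56)&(P[:,1]>.285)&(P[:,1]<.40)&(P[:,2]>.012)&(P[:,2]<.05)
Q=P[m]
# largest connected in metric grid
g=np.zeros((200,120),np.uint8); ij=np.c_[(Q[:,0]-.36)*1000,(Q[:,1]-.285)*1000].astype(int); g[ij[:,0],ij[:,1]]=1
k=cv2.dilate(g,np.ones((7,7),np.uint8)); nl,lab,st,_=cv2.connectedComponentsWithStats(k); b=1+np.argmax(st[1:,4]); Q=Q[lab[ij[:,0],ij[:,1]]==b]
r=cv2.minAreaRect((Q[:,:2]*1000).astype(np.float32)); print(len(Q),r,Q[:,2].max())
T=Q[Q[:,2]>.025]; print(T.mean(0))
w=np.array(r[0])/1000; a=r[2]
if r[1][0]>r[1][1]: a+=90
print("jaw",a); plan([w[0],w[1],.11],a)
E
```

```text
371 ((460.0485534667969, 336.9731140136719), (33.804283142089844, 123.04114532470703), 77.30528259277344) 0.04456388261433776
[0.46097572 0.33648226 0.03195557]
jaw 77.30528259277344
jaw 77.30528259277344 rot units [ 0.09  2.47 -0.02] shift final-tool units [13.27  1.37  6.84] dist 0.45
```

View pics/s6c.png

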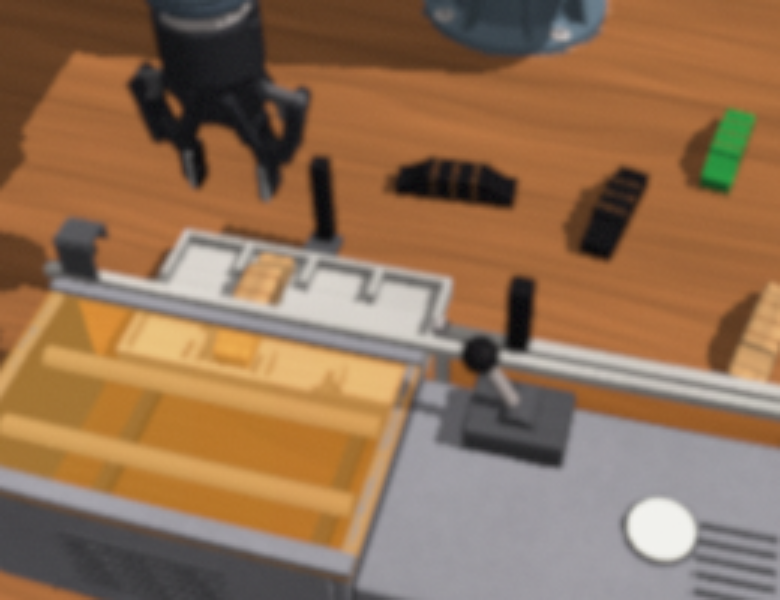

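Request:
{"api": "step_arm", "payload": {"commands": [[0,1,0,0,0,0,0.75],[0,1,0,0,0,0,0.75],[0,0.47,0,0.5,0,0.2,0.75],[0,0,0,1,0,0.5,0.75],[0,0,0,1,0,0.5,0.75],[0,0,0,1,0,0.5,0.75],[0,0,0,1,0,0.5,0.75],[0,0,0,1,0,0.5,0.75],[0,0,0,1,0,0.5,0.75],[0,0,0,1,0,0.5,0.75]]}}

```text
time_s: 14.1
eef_pos: [0.5088, 0.1496, 0.1452]
eef_rot: [0.552, -0.552, -0.442, 0.442]
wrist_force: [-1.2, 0.2, 0.3]
opening: 0.749
```

Request:
{"api": "step_arm", "payload": {"commands": [[0,0,0,1,0,0.5,0.75],[0,0,0,1,0,0.5,0.75],[0,0,0,1,0,0.5,0.75],[0,0,0,1,0.3,0.6,0.75],[0,0,0,1,0.6,0.6,0.75],[0,0,0,0.7,0.4,0.5,0.75],[0,0,0,0,0,0,0.75],[0,0,0,0,0,0,0.75]]}}

```text
time_s: 14.9
eef_pos: [0.4529, 0.3362, 0.1059]
eef_rot: [-0.552, 0.552, 0.442, -0.443]
wrist_force: [-0.4, -0.5, 0.1]
opening: 0.752
```

```bash
python3 - <<'E'
from meas import *
plan([.461,.337,.004],77.3)
n="side"; im,d=ctrl.camera(n); cv2.imwrite("pics/s7c.png",cv2.resize(im[150:350,190:450],None,fx=3,fy=3))
E
```

```text
jaw 77.3 rot units [-0.01  0.02 -0.01] shift final-tool units [ 0.09  3.4  -0.26] dist 0.102
```

View pics/s7c.png

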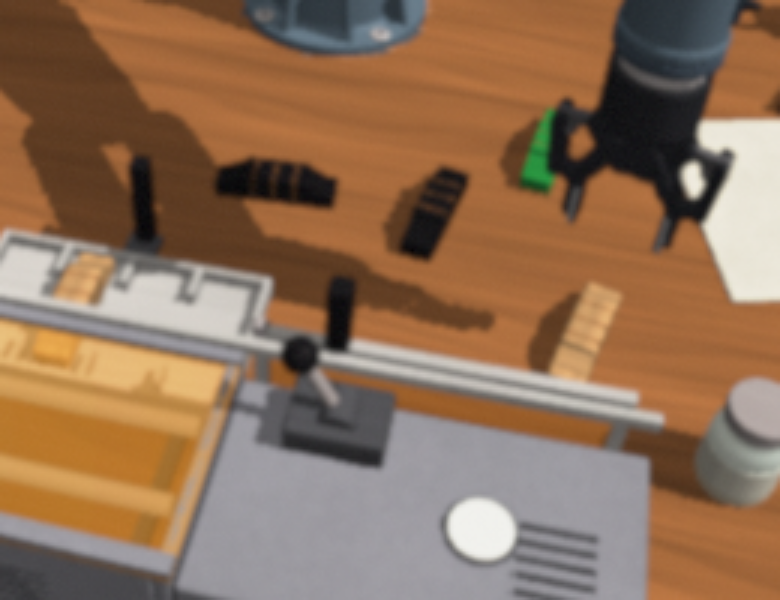

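Request:
{"api": "step_arm", "payload": {"commands": [[0,0,0,0.09,1,-0.3,0.75],[0,0,0,0,1,0,0.75],[0,0,0,0,0.9,0,0.75],[0,0,0,0,0.4,0,0.75],[0,0,0,0,0.1,0,0.75],[0,0,0,0,0,0,0],[0,0,0,0,0,0,0],[0,0,0,0,0,0,0],[0,0,0,0,0,0,0]]}}

```text
time_s: 15.85
eef_pos: [0.4644, 0.3374, 0.0066]
eef_rot: [-0.552, 0.552, 0.443, -0.441]
wrist_force: [-0.7, -1.6, 6.3]
opening: 0.347
```

Request:
{"api": "step_arm", "payload": {"commands": [[0,0,0,0,-1,0,0],[0,0,0,0,-1,0,0],[0,0,0,0,-1,0,0],[0,0,0,0,-0.5,0,0]]}}

```text
time_s: 16.25
eef_pos: [0.4645, 0.3379, 0.1132]
eef_rot: [-0.552, 0.552, 0.444, -0.44]
wrist_force: [0.7, 0.5, -0.3]
opening: 0.346
```

```bash
python3 - <<'E'
from meas import *
w=loc2w(-.091,.092)
plan([w[0],w[1],.11],92.15)
n="side"; im,d=ctrl.camera(n); cv2.imwrite("pics/s8c.png",cv2.resize(im[150:350,190:450],None,fx=3,fy=3))
E
```

```text
jaw 92.15 rot units [ 0.04 -2.47  0.03] shift final-tool units [-10.43   0.11  -2.93] dist 0.325
```

View pics/s8c.png

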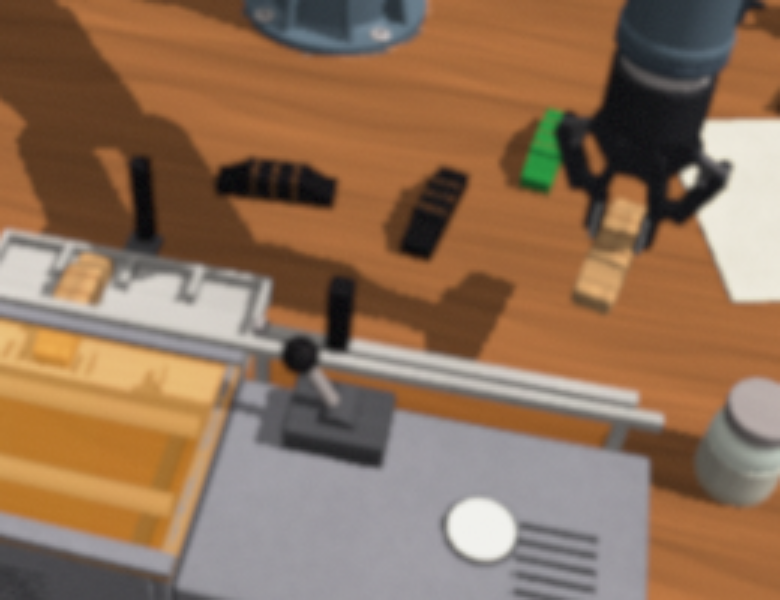

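Request:
{"api": "step_arm", "payload": {"commands": [[0,-1,0,0,0,0,0],[0,-1,0,0,0,0,0],[0,-0.47,0,-0.5,0,0,0],[0,0,0,-1,0,-0.2,0],[0,0,0,-1,0,-0.2,0],[0,0,0,-1,0,-0.3,0],[0,0,0,-1,0,-0.3,0],[0,0,0,-1,0,-0.3,0],[0,0,0,-1,0,-0.3,0],[0,0,0,-1,0,-0.3,0]]}}

```text
time_s: 17.3
eef_pos: [0.5271, 0.113, 0.1084]
eef_rot: [0.491, -0.49, -0.509, 0.51]
wrist_force: [-0.6, -0.1, -1.6]
opening: 0.344
```

Request:
{"api": "step_arm", "payload": {"commands": [[0,0,0,-1,0,-0.3,0],[0,0,0,-1,0,-0.3,0],[0,0,0,-0.7,0,-0.3,0],[0,0,0,-0.23,0,-0.1,0],[0,0,0,0,0,0,0],[0,0,0,0,0,0,0]]}}

```text
time_s: 17.9
eef_pos: [0.56, 0.0284, 0.1089]
eef_rot: [0.491, -0.49, -0.509, 0.51]
wrist_force: [0.4, 0.5, -0.2]
opening: 0.349
```

```bash
python3 - <<'E'
from meas import *
w=loc2w(-.091,.092)
plan([w[0],w[1],.025],92.15)
n="side"; im,d=ctrl.camera(n); cv2.imwrite("pics/s9c.png",cv2.resize(im[150:350,130:390],None,fx=3,fy=3))
E
```

```text
jaw 92.15 rot units [-0.01  0.    0.01] shift final-tool units [-0.    2.8  -0.14] dist 0.084
```

View pics/s9c.png

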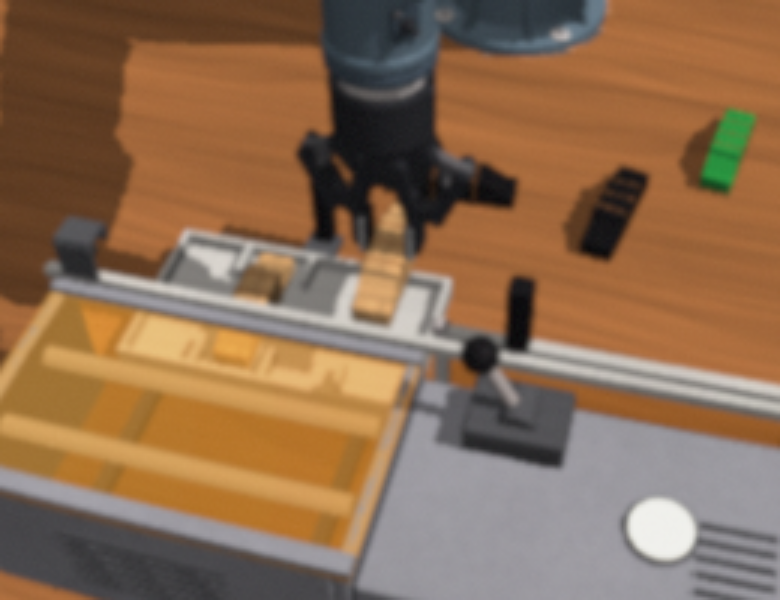

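Request:
{"api": "step_arm", "payload": {"commands": [[0,0,0,0,1,-0.12,0],[0,0,0,0,1,0,0],[0,0,0,0,0.5,0,0],[0,0,0,0,0.28,0,0],[0,0,0,0,0,0,0]]}}

```text
time_s: 18.45
eef_pos: [0.5644, 0.0282, 0.0261]
eef_rot: [0.49, -0.49, -0.509, 0.509]
wrist_force: [-0.4, 0.5, -2.0]
opening: 0.343
```

Request:
{"api": "step_arm", "payload": {"commands": [[0,0,0,0,0.03,0,0],[0,0,0,0,0,0,0.6],[0,0,0,0,0,0,0.6],[0,0,0,0,0,0,0.6],[0,0,0,0,-1,0,0.6],[0,0,0,0,-1,0,0.6],[0,0,0,0,-1,0,0.6],[0,0,0,0,-1,0,0.6],[0,0,0,0,-1,0,0.6]]}}

```text
time_s: 19.35
eef_pos: [0.5643, 0.0276, 0.1768]
eef_rot: [-0.49, 0.491, 0.509, -0.509]
wrist_force: [0.0, 0.1, -0.8]
opening: 0.602
```

```bash
python3 - <<'E'
from meas import *
w=loc2w(-.196,-.001)
plan([w[0],w[1],.17],92.15)
n="side"; im,d=ctrl.camera(n); cv2.imwrite("pics/s10c.png",cv2.resize(im[150:350,130:390],None,fx=3,fy=3))
n="top"; im,d=ctrl.camera(n); cv2.imwrite("pics/t10c.png",cv2.resize(im[110:330,170:430],None,fx=3,fy=2.7))
E
```

```text
jaw 92.15 rot units [ 0. -0. -0.] shift final-tool units [-3.07  0.23  3.5 ] dist 0.14
```

View pics/s10c.png

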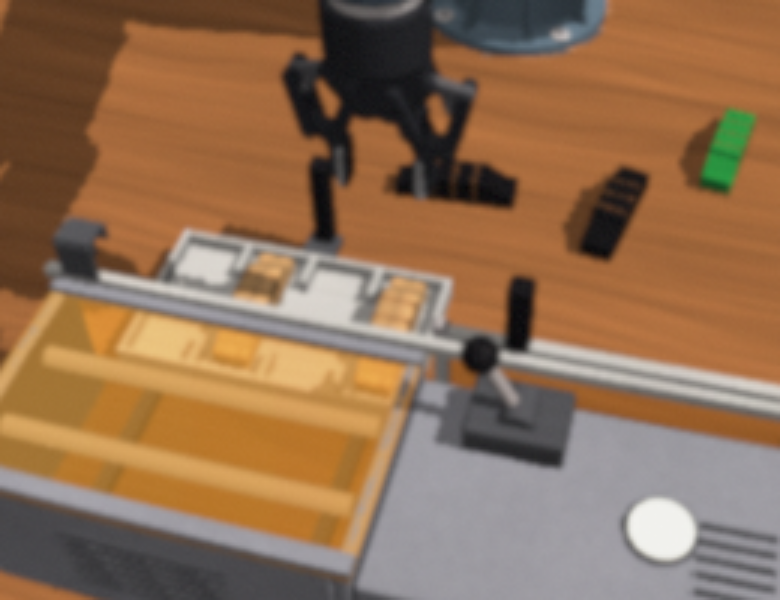

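View pics/t10c.png

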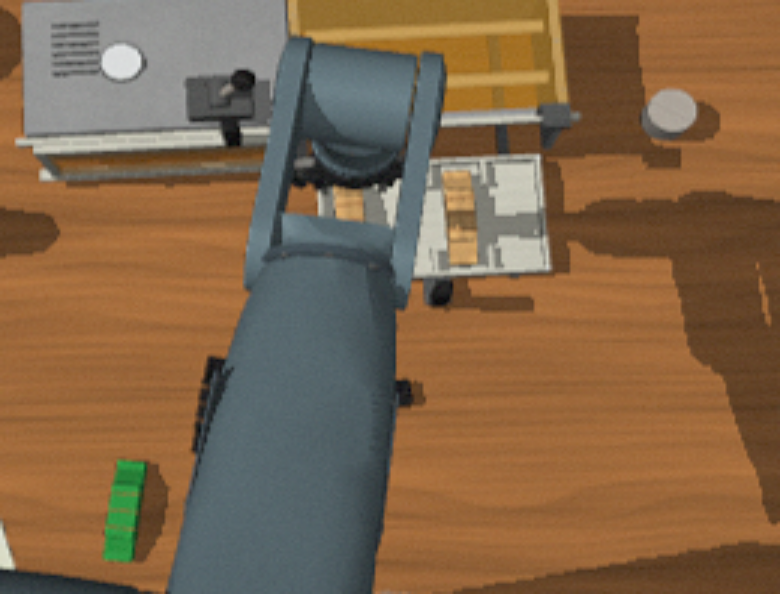

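Both blanks lie flat, in lane 1 (crop 460,215) and lane 3 (crop 348,205). I'll grip the tray post again and push the tray home.

Request:
{"api": "step_arm", "payload": {"commands": [[0,0,0,-0.6,0,0.7,0.6],[0,0,0,-0.6,0,0.7,0.6],[0,0,0,-0.6,0,0.7,0.6],[0,0,0,-0.6,0,0.7,0.6],[0,0,0,-0.6,0,0.6,0.6],[0,0,0,-0.07,0,0.1,0.6],[0,0,0,0,0,0,0.6],[0,0,0,0,0,0,0.6]]}}

```text
time_s: 20.25
eef_pos: [0.4633, -0.068, 0.1752]
eef_rot: [-0.491, 0.491, 0.509, -0.509]
wrist_force: [-0.1, 0.8, 0.8]
opening: 0.599
```

```bash
python3 - <<'E'
from meas import *
plan([.463,-.0685,.088],92.15)
n="side"; im,d=ctrl.camera(n); cv2.imwrite("pics/s11c.png",cv2.resize(im[150:350,130:390],None,fx=3,fy=3))
E
```

```text
jaw 92.15 rot units [ 0. -0.  0.] shift final-tool units [-0.02  2.91  0.01] dist 0.087
```

View pics/s11c.png

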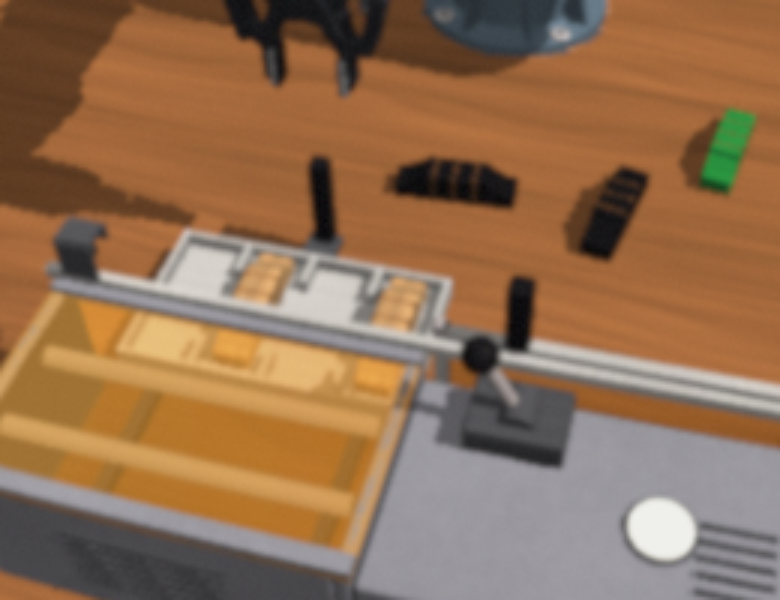

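Request:
{"api": "step_arm", "payload": {"commands": [[0,0,0,0,1,0,0.6],[0,0,0,0,1,0,0.6],[0,0,0,0,0.7,0,0.6],[0,0,0,0,0.2,0,0.6],[0,0,0,0,0,0,0],[0,0,0,0,0,0,0],[0,0,0,0,0,0,0],[0,0,0,0,0,0,0]]}}

```text
time_s: 21.1
eef_pos: [0.4641, -0.0684, 0.0897]
eef_rot: [-0.49, 0.491, 0.51, -0.509]
wrist_force: [-0.7, 2.9, 5.0]
opening: 0.189
```

Request:
{"api": "step_arm", "payload": {"commands": [[0,0,0,0,0,-0.2,0],[0,0,0,0,0,-0.4,0],[0,0,0,0,0,-0.5,0],[0,0,0,0,0,-0.5,0],[0,0,0,0,0,-0.5,0],[0,0,0,0,0,-0.5,0],[0,0,0,0,0,-0.5,0],[0,0,0,0,0,-0.5,0],[0,0,0,0,0,-0.5,0],[0,0,0,0,0,-0.4,0]]}}

```text
time_s: 22.1
eef_pos: [0.599, -0.0633, 0.0898]
eef_rot: [-0.49, 0.491, 0.51, -0.509]
wrist_force: [-2.4, 0.4, 6.7]
opening: 0.186
```

Request:
{"api": "step_arm", "payload": {"commands": [[0,0,0,0,0,-0.35,0],[0,0,0,0,0,-0.3,0],[0,0,0,0,0,-0.3,0],[0,0,0,0,0,-0.15,0]]}}

```text
time_s: 22.5
eef_pos: [0.6319, -0.0621, 0.0897]
eef_rot: [-0.49, 0.491, 0.51, -0.509]
wrist_force: [-2.4, 2.1, 7.1]
opening: 0.184
```

Request:
{"api": "step_arm", "payload": {"commands": [[0,0,0,0,0,-0.1,0],[0,0,0,0,0,0,0]]}}

```text
time_s: 22.7
eef_pos: [0.6351, -0.062, 0.0897]
eef_rot: [-0.49, 0.491, 0.51, -0.509]
wrist_force: [0.8, 0.7, 4.7]
opening: 0.184
```

Request:
{"api": "step_arm", "payload": {"commands": [[0,0,0,0,0,-0.1,0],[0,0,0,0,0,-0.08,0],[0,0,0,0,0,0,0]]}}

```text
time_s: 23.0
eef_pos: [0.6384, -0.0618, 0.0897]
eef_rot: [0.491, -0.49, -0.509, 0.51]
wrist_force: [-9.1, 1.3, 10.9]
opening: 0.188
```

Request:
{"api": "step_arm", "payload": {"commands": [[0,0,0,0,0,-0.1,0],[0,0,0,0,0,0,0]]}}

```text
time_s: 23.2
eef_pos: [0.6383, -0.0618, 0.0897]
eef_rot: [0.493, -0.488, -0.507, 0.512]
wrist_force: [-20.4, 0.9, 19.7]
opening: 0.183
```

Request:
{"api": "step_arm", "payload": {"commands": [[0,0,0,0,0,0.1,0],[0,0,0,0,0,0,0.5],[0,0,0,0,0,0,0.5],[0,0,0,0,0,0,0.5],[0,0,0,0,-1,0,0.5],[0,0,0,0,-1,0,0.5],[0,0,0,0,-1,0.5,0.5],[0,0,0,0,-1,1,0.5],[0,0,0,0,-1,1,0.5],[0,0,0,0,0,1,0.5]]}}

```text
time_s: 24.2
eef_pos: [0.5359, -0.0666, 0.2431]
eef_rot: [-0.488, 0.493, 0.511, -0.508]
wrist_force: [-0.5, -0.4, 0.2]
opening: 0.503
```

```bash
python3 - <<'E'
from meas import *
n="side"; im,d=ctrl.camera(n); cv2.imwrite("pics/s12c.png",cv2.resize(im[150:350,130:390],None,fx=3,fy=3))
P=cloud(n,d,np.ones(d.shape,bool))
m=(P[:,2]>.16)&(P[:,2]<.22)&(P[:,0]>.55)&(P[:,0]<.67)&(P[:,1]>.1)&(P[:,1]<.3)
for z in (.165,.175,.185,.195,.205):
    Q=P[m&(abs(P[:,2]-z)<.005)]; 
    if len(Q): print("side",z,len(Q),Q.min(0).round(4),Q.max(0).round(4))
for b in ctrl.boxes_of("guard_post",n)[:2]: w=c2w(n,b["point"]); print(b["p"],w,w2loc(w))
for b in ctrl.boxes_of("switch_tip",n)[:2]: w=c2w(n,b["point"]); print(b["p"],w,w2loc(w))
n="top"; im,d=ctrl.camera(n); cv2.imwrite("pics/t12c.png",cv2.resize(im[110:330,170:430],None,fx=3,fy=2.7))
P=cloud(n,d,np.ones(d.shape,bool))
m=(P[:,2]>.16)&(P[:,2]<.23)&(P[:,0]>.55)&(P[:,0]<.67)&(P[:,1]>.1)&(P[:,1]<.3)
for z in (.165,.175,.185,.195,.205,.215):
    Q=P[m&(abs(P[:,2]-z)<.005)]; 
    if len(Q): print("top",z,len(Q),Q.min(0).round(4),Q.max(0).round(4))
E
```

```text
side 0.165 28 [0.6422 0.1421 0.1601] [0.6497 0.1584 0.1698]
side 0.175 30 [0.6341 0.1437 0.1701] [0.6494 0.1583 0.1797]
side 0.185 27 [0.6369 0.1435 0.1802] [0.6494 0.1581 0.1894]
side 0.195 31 [0.6407 0.1422 0.1902] [0.6498 0.1583 0.1997]
side 0.205 63 [0.6306 0.1422 0.2006] [0.649  0.158  0.2085]
0.69 [0.63722214 0.23563497 0.13784182] [-0.01017191  0.29622511]
0.74 [0.69474281 0.14211602 0.19838502] [0.04379984 0.20061406]
0.29 [0.76976773 0.11765164 0.11947364] [0.11785414 0.17335229]
top 0.165 6 [0.6284 0.1447 0.1607] [0.6327 0.1601 0.169 ]
top 0.175 5 [0.6288 0.1439 0.1743] [0.6299 0.1561 0.1784]
top 0.185 6 [0.6286 0.1435 0.183 ] [0.6305 0.1585 0.1898]
top 0.195 6 [0.6288 0.1428 0.1932] [0.6338 0.158  0.1999]
top 0.205 27 [0.6278 0.142  0.2004] [0.646  0.1605 0.2098]
top 0.215 10 [0.6288 0.1447 0.21  ] [0.644  0.1537 0.2147]
```

View pics/s12c.png

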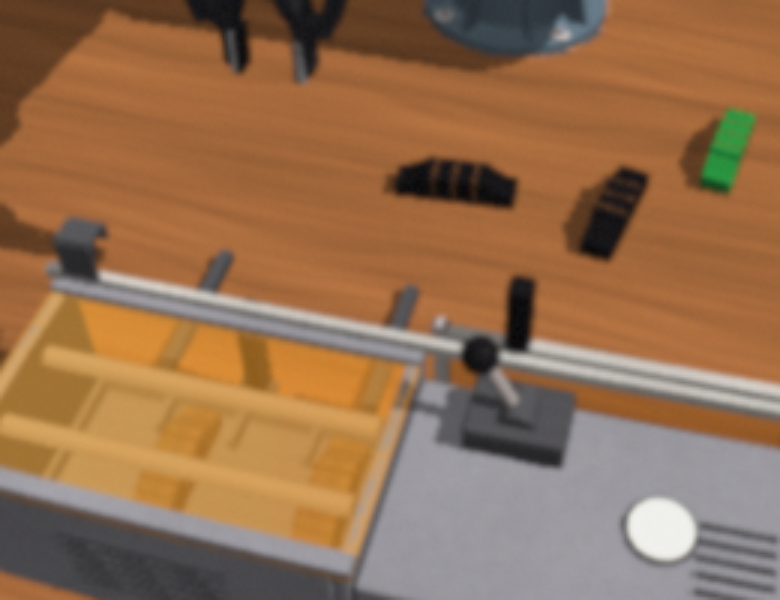

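View pics/t12c.png

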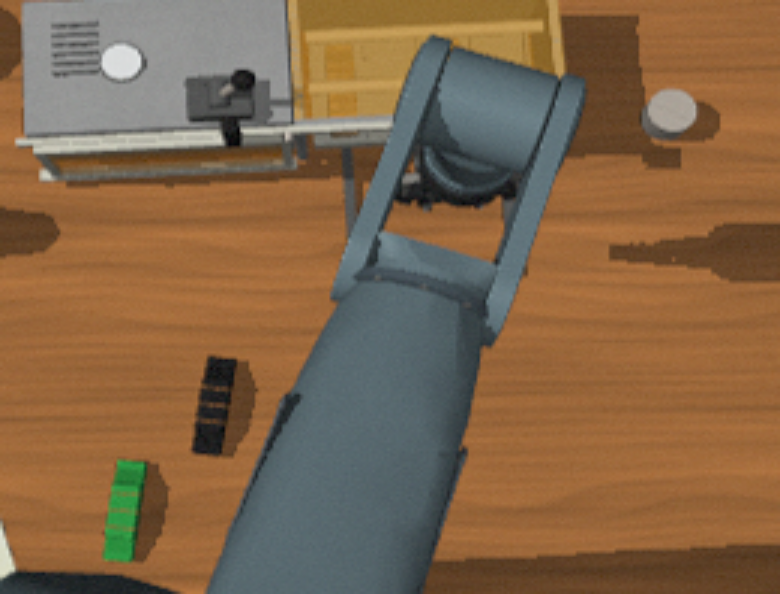

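```bash
python3 - <<'E'
from meas import *
print(w2loc([.6385,.1503]))
w=loc2w(-.012,.26); print(w)
plan([w[0],w[1],.243],92.15)
E
```

```text
[-0.01209635  0.21090227]
[0.63675435 0.19936678]
jaw 92.15 rot units [ 0.01 -0.01 -0.  ] shift final-tool units [ 8.7  -0.15 -3.74] dist 0.284
```

Request:
{"api": "step_arm", "payload": {"commands": [[0,0,0,1,0,0,0],[0,0,0,1,0,0,0],[0,0,0,1,0,0,0],[0,0,0,1,0,-0.5,0],[0,0,0,1,0,-0.5,0],[0,0,0,1,0,-0.5,0],[0,0,0,1,0,-0.5,0],[0,0,0,1,0,-0.5,0],[0,0,0,0.6,0,-0.5,0],[0,0,0,0.1,0,-0.5,0]]}}

```text
time_s: 25.4
eef_pos: [0.6302, 0.2023, 0.2367]
eef_rot: [0.49, -0.489, -0.51, 0.51]
wrist_force: [0.6, -0.3, 0.1]
opening: 0.003
```

Request:
{"api": "step_arm", "payload": {"commands": [[0,0,0,0,0,-0.1,0],[0,0,0,0,0,0,0]]}}

```text
time_s: 25.6
eef_pos: [0.6327, 0.1992, 0.2369]
eef_rot: [0.491, -0.49, -0.509, 0.51]
wrist_force: [-0.3, -0.3, -0.6]
opening: 0.002
```

```bash
python3 - <<'E'
from meas import *
w=loc2w(-.012,.26)
plan([w[0],w[1],.170],92.15)
n="side"; im,d=ctrl.camera(n); cv2.imwrite("pics/s13c.png",cv2.resize(im[150:350,190:450],None,fx=3,fy=3))
E
```

```text
jaw 92.15 rot units [-0.02 -0.   -0.  ] shift final-tool units [ 0.    2.23 -0.14] dist 0.067
```

View pics/s13c.png

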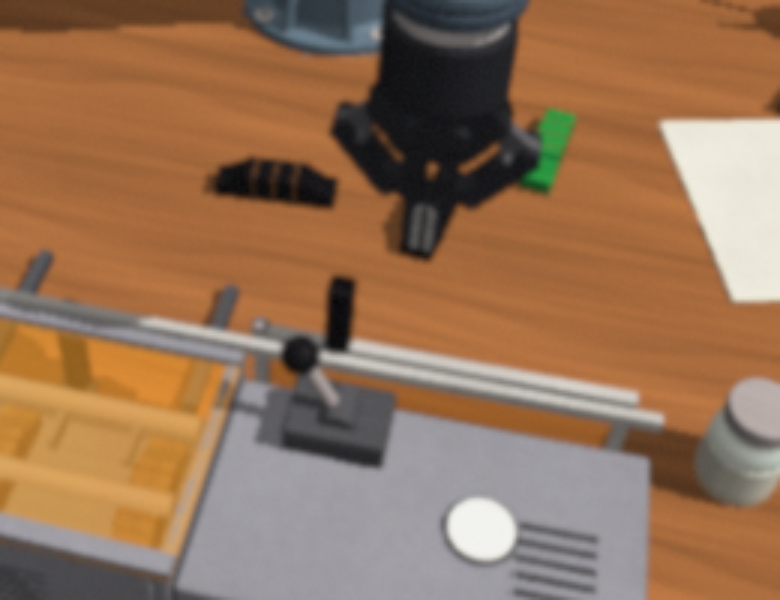

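Request:
{"api": "step_arm", "payload": {"commands": [[0,0,0,0,1,-0.14,0],[0,0,0,0,0.9,0,0],[0,0,0,0,0.3,0,0],[0,0,0,0,0,0,0]]}}

```text
time_s: 26.05
eef_pos: [0.6352, 0.1987, 0.1706]
eef_rot: [0.492, -0.49, -0.508, 0.51]
wrist_force: [-1.0, -0.3, 0.3]
opening: 0.002
```

Request:
{"api": "step_arm", "payload": {"commands": [[0,0,0,-0.3,0,0,0],[0,0,0,-0.3,0,0,0],[0,0,0,-0.3,0,0,0],[0,0,0,-0.3,0,0,0],[0,0,0,-0.3,0,0,0]]}}

```text
time_s: 26.55
eef_pos: [0.6389, 0.1537, 0.1733]
eef_rot: [-0.49, 0.491, 0.51, -0.509]
wrist_force: [1.2, 2.5, 1.5]
opening: -0.0
```

Request:
{"api": "step_arm", "payload": {"commands": [[0,0,0,-0.5,0,0,0],[0,0,0,-0.5,0,0,0],[0,0,0,-0.5,0,0,0],[0,0,0,-0.5,0,0,0],[0,0,0,-0.5,0,0,0],[0,0,0,-0.5,0,0,0],[0,0,0,-0.5,0,0,0],[0,0,0,-0.5,0,0,0],[0,0,0,-0.5,0,0,0],[0,0,0,-0.5,0,0,0]]}}

```text
time_s: 27.55
eef_pos: [0.6439, 0.0033, 0.1722]
eef_rot: [0.491, -0.49, -0.509, 0.509]
wrist_force: [1.0, 2.8, 1.4]
opening: 0.0
```

```bash
python3 - <<'E'
from meas import *
n="side"; im,d=ctrl.camera(n); cv2.imwrite("pics/s14c.png",cv2.resize(im[150:350,130:390],None,fx=3,fy=3))
E
```

```text
(no output)
```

View pics/s14c.png

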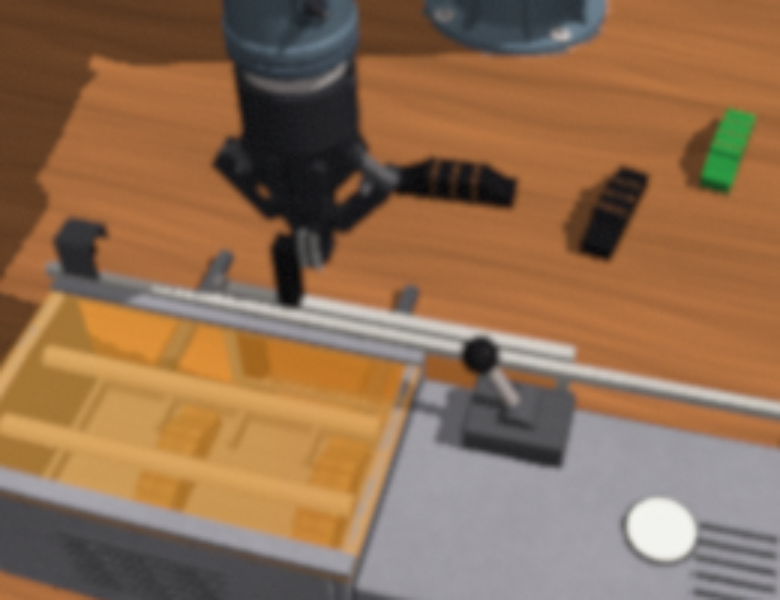

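The guard is sliding with the fingers behind its post (crop 287,268). I'll keep pushing.

Request:
{"api": "step_arm", "payload": {"commands": [[0,0,0,-0.5,0,0,0],[0,0,0,-0.5,0,0,0],[0,0,0,-0.5,0,0,0],[0,0,0,-0.5,0,0,0],[0,0,0,-0.3,0,0,0],[0,0,0,-0.3,0,0,0]]}}

```text
time_s: 28.2
eef_pos: [0.6465, -0.0744, 0.172]
eef_rot: [0.491, -0.49, -0.509, 0.509]
wrist_force: [-0.5, 2.4, -0.8]
opening: -0.001
```

Request:
{"api": "step_arm", "payload": {"commands": [[0,0,0,-0.25,0,0,0],[0,0,0,-0.25,0,0,0],[0,0,0,-0.25,0,0,0]]}}

```text
time_s: 28.5
eef_pos: [0.6474, -0.0958, 0.172]
eef_rot: [-0.491, 0.49, 0.509, -0.509]
wrist_force: [-1.3, 18.4, -0.9]
opening: 0.001
```

Request:
{"api": "step_arm", "payload": {"commands": [[0,0,0,-0.2,0,0,0],[0,0,0,-0.2,0,0,0],[0,0,0,0,0,0,0]]}}

```text
time_s: 28.8
eef_pos: [0.6483, -0.1084, 0.1724]
eef_rot: [0.49, -0.491, -0.509, 0.509]
wrist_force: [0.0, 0.3, 0.5]
opening: 0.004
```

Request:
{"api": "step_arm", "payload": {"commands": [[0,0,0,0.5,0,0,0],[0,0,0,0.5,-0.5,0,0],[0,0,0,0,-1,0,0],[0,0,0,0,-1,0,0],[0,0,0,0,0,0,0]]}}

```text
time_s: 29.3
eef_pos: [0.65, -0.0772, 0.2548]
eef_rot: [-0.487, 0.494, 0.511, -0.508]
wrist_force: [1.7, -0.5, 0.7]
opening: -0.002
```

```bash
python3 - <<'E'
from meas import *
n="side"; im,d=ctrl.camera(n); cv2.imwrite("pics/s15c.png",cv2.resize(im[150:350,90:350],None,fx=3,fy=3))
P=cloud(n,d,np.ones(d.shape,bool)); L=np.array([w2loc(p) for p in P])
m=(P[:,2]>.16)&(P[:,2]<.205)&(abs(L[:,0]+.01)<.015)&(L[:,1]<-.04)&(L[:,1]>-.106)
print(m.sum(),np.percentile(L[m],[2,50,98],axis=0).round(4))
for b in ctrl.boxes_of("switch_tip",n)[:2]: w=c2w(n,b["point"]); print(b["p"],w,w2loc(w))
m=(abs(L[:,0]-.04)<.03)&(abs(L[:,1]-.21)<.06)&(P[:,2]>.125)
for z in np.arange(.13,.215,.01):
    k=m&(abs(P[:,2]-z)<.005); 
    if k.sum(): print(z.round(3),k.sum(),P[k].mean(0).round(3),L[k].mean(0).round(3),np.ptp(L[k],axis=0).round(3))
E
```

```text
169 [[-0.0181 -0.0797]
 [-0.0032 -0.0661]
 [-0.0007 -0.0622]]
0.71 [ 0.64507868 -0.08501484  0.14317066] [-0.01435032 -0.02449372]
0.67 [0.70107765 0.13979015 0.19971172] [0.05004296 0.19805217]
0.13 98 [0.718 0.168 0.13 ] [0.068 0.225] [0.037 0.068]
0.14 425 [0.702 0.169 0.143] [0.052 0.227] [0.052 0.068]
0.15 251 [0.697 0.166 0.149] [0.047 0.224] [0.047 0.067]
0.16 37 [0.696 0.159 0.158] [0.045 0.218] [0.026 0.02 ]
0.17 19 [0.697 0.151 0.17 ] [0.047 0.21 ] [0.006 0.014]
0.18 18 [0.699 0.146 0.179] [0.048 0.205] [0.01 0.01]
0.19 20 [0.705 0.139 0.192] [0.054 0.197] [0.01  0.021]
0.2 94 [0.7   0.137 0.201] [0.049 0.196] [0.023 0.022]
0.21 16 [0.697 0.137 0.206] [0.046 0.196] [0.01 0.01]
```

View pics/s15c.png

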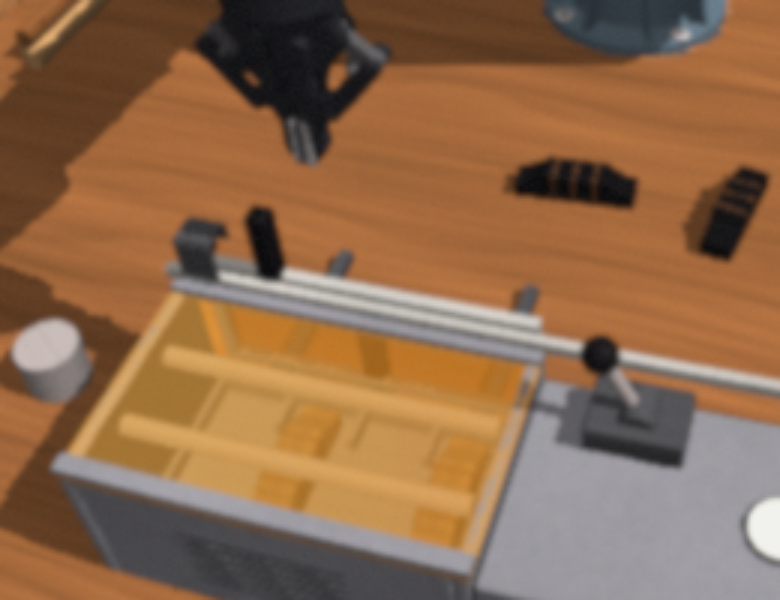

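Request:
{"api": "step_arm", "payload": {"commands": [[0,0,0,0,1,0,0],[0,0,0,0,1,0,0],[0,0,0,0,0.5,0,0],[0,0,0,-0.5,0,0,0],[0,0,0,-0.4,0,0,0],[0,0,0,-0.1,0,0,0],[0,0,0,0,0,0,0]]}}

```text
time_s: 30.1
eef_pos: [0.649, -0.1095, 0.1739]
eef_rot: [-0.49, 0.492, 0.509, -0.509]
wrist_force: [1.0, 0.2, -0.4]
opening: -0.005
```

Request:
{"api": "step_arm", "payload": {"commands": [[0,0,0,-0.1,0,0,0],[0,0,0,-0.1,0,0,0],[0,0,0,0,0,0,0]]}}

```text
time_s: 30.4
eef_pos: [0.6487, -0.114, 0.1729]
eef_rot: [-0.49, 0.491, 0.51, -0.509]
wrist_force: [0.3, 1.2, 0.7]
opening: 0.001
```

Request:
{"api": "step_arm", "payload": {"commands": [[0,0,0,-0.1,0,0,0],[0,0,0,-0.1,0,0,0],[0,0,0,0,0,0,0]]}}

```text
time_s: 30.7
eef_pos: [0.6486, -0.1143, 0.1728]
eef_rot: [-0.492, 0.488, 0.512, -0.508]
wrist_force: [-0.6, 17.8, 6.5]
opening: 0.002
```

Request:
{"api": "step_arm", "payload": {"commands": [[0,0,0,0.3,0,0,0],[0,0,0,0.5,0,0,0],[0,0,0,0,-1,0,0],[0,0,0,0,-1,0,0],[0,0,0,0,-0.6,0,0],[0,0,0,0.5,0,-0.2,0],[0,0,0,1,0,-0.4,0],[0,0,0,1,0,-0.4,0],[0,0,0,1,0,-0.4,0],[0,0,0,1,0,-0.4,0]]}}

```text
time_s: 31.7
eef_pos: [0.6962, 0.0436, 0.2481]
eef_rot: [0.491, -0.49, -0.509, 0.51]
wrist_force: [0.1, -0.1, -0.4]
opening: 0.0
```

```bash
python3 - <<'E'
from meas import *
w=loc2w(.049,.150); print(w)
plan([w[0],w[1],.185],92.15)
E
```

```text
[0.70183814 0.09173268]
jaw 92.15 rot units [-0.02  0.    0.  ] shift final-tool units [ 1.6   2.1  -0.25] dist 0.08
```

Request:
{"api": "step_arm", "payload": {"commands": [[0,0,0,0.7,0,-0.2,0],[0,0,0,0.4,0.5,0,0],[0,0,0,0,1,0,0],[0,0,0,0,0.5,0,0],[0,0,0,0,0,0,0],[0,0,0,0,0,0,0]]}}

```text
time_s: 32.3
eef_pos: [0.701, 0.0737, 0.1897]
eef_rot: [0.491, -0.49, -0.509, 0.509]
wrist_force: [0.6, -0.6, 0.4]
opening: 0.004
```

```bash
python3 - <<'E'
from meas import *
w=loc2w(.049,.150); plan([w[0],w[1],.185],92.15)
n="side"; im,d=ctrl.camera(n); cv2.imwrite("pics/s16c.png",cv2.resize(im[150:350,150:410],None,fx=3,fy=3))
E
```

```text
jaw 92.15 rot units [-0.01 -0.01 -0.  ] shift final-tool units [ 0.6   0.16 -0.05] dist 0.019
```

View pics/s16c.png

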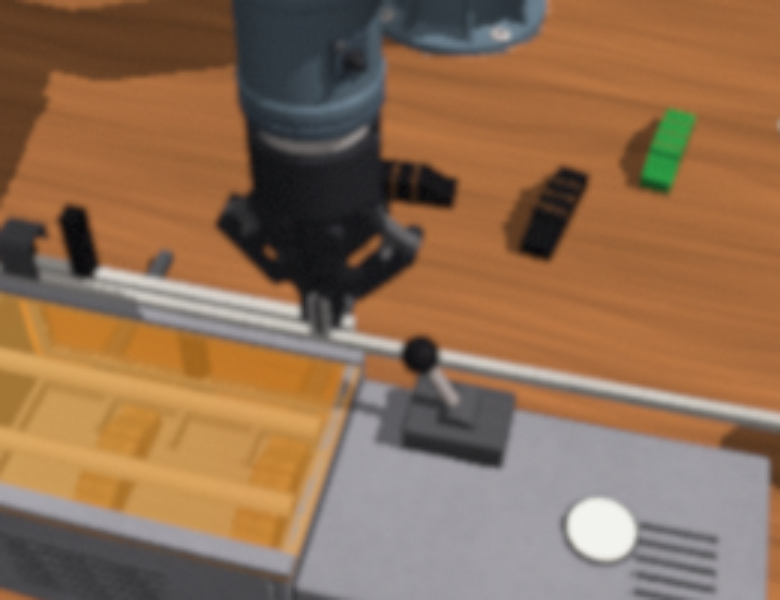

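Request:
{"api": "step_arm", "payload": {"commands": [[0,0,0,0.4,0.1,-0.05,0],[0,0,0,0.4,0,0,0],[0,0,0,0.4,0,0,0],[0,0,0,0.4,0,0,0],[0,0,0,0.4,0,0,0],[0,0,0,0.4,0,0,0],[0,0,0,0.2,0,0,0]]}}

```text
time_s: 33.05
eef_pos: [0.6997, 0.154, 0.1873]
eef_rot: [-0.49, 0.49, 0.51, -0.51]
wrist_force: [-0.5, 0.0, -0.1]
opening: 0.0
```

```bash
python3 - <<'E'
from meas import *
n="side"; im,d=ctrl.camera(n); cv2.imwrite("pics/s17c.png",cv2.resize(im[150:350,150:410],None,fx=3,fy=3))
print(pose()[2],ctrl.get_obs()["wrist_force"])
E
```

```text
[0.69960227 0.15443491 0.18724355] [-0.61371485 -0.03872752 -0.70318891]
```

View pics/s17c.png

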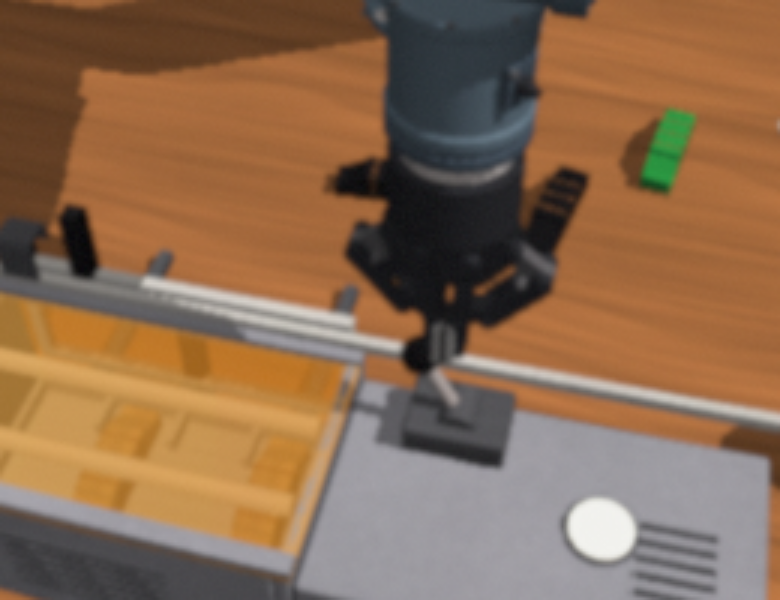

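```bash
python3 - <<'E'
from meas import *
d=np.load("top0.npy"); P=cloud("top",d,np.ones(d.shape,bool)); L=np.array([w2loc(p) for p in P])
m=(abs(L[:,0]-.05)<.06)&(abs(L[:,1]-.21)<.07)&(P[:,2]>.155)
Q=P[m];print("top0",np.c_[Q,L[m]][np.argsort(-Q[:,2])].round(3)[:40:2])
d=np.load("side0.npy"); P=cloud("side",d,np.ones(d.shape,bool)); L=np.array([w2loc(p) for p in P])
m=(abs(L[:,0]-.05)<.06)&(abs(L[:,1]-.21)<.07)&(P[:,2]>.155)
Q=P[m];print("side0 n",len(Q),np.c_[Q,L[m]][np.argsort(-Q[:,2])].round(3)[:160:6])
im,d=ctrl.camera("side"); print(px("side",[pose()[2]]),cal("side")[3], -cal("side")[2].T@cal("side")[3])
E
```

```text
top0 [[ 0.643  0.153  0.214 -0.007  0.214]
 [ 0.691  0.138  0.213  0.04   0.197]
 [ 0.695  0.132  0.211  0.043  0.191]
 [ 0.644  0.145  0.211 -0.007  0.205]
 [ 0.641  0.151  0.21  -0.009  0.211]
 [ 0.686  0.138  0.21   0.034  0.197]
 [ 0.699  0.138  0.209  0.048  0.197]
 [ 0.645  0.151  0.209 -0.006  0.211]
 [ 0.689  0.142  0.208  0.039  0.2  ]
 [ 0.693  0.135  0.207  0.042  0.194]
 [ 0.696  0.135  0.207  0.045  0.194]
 [ 0.693  0.145  0.206  0.042  0.203]
 [ 0.69   0.145  0.206  0.039  0.203]
 [ 0.687  0.145  0.205  0.036  0.204]
 [ 0.643  0.154  0.205 -0.007  0.215]
 [ 0.697  0.129  0.205  0.045  0.188]
 [ 0.7    0.136  0.204  0.049  0.194]
 [ 0.697  0.145  0.204  0.046  0.203]
 [ 0.701  0.145  0.203  0.05   0.203]
 [ 0.704  0.133  0.203  0.052  0.191]]
side0 n 360 [[ 0.695  0.137  0.208  0.043  0.195]
 [ 0.646  0.153  0.207 -0.005  0.213]
 [ 0.645  0.15   0.206 -0.005  0.211]
 [ 0.641  0.156  0.206 -0.009  0.216]
 [ 0.648  0.151  0.205 -0.003  0.211]
 [ 0.643  0.148  0.205 -0.008  0.208]
 [ 0.692  0.134  0.205  0.041  0.193]
 [ 0.695  0.143  0.204  0.044  0.201]
 [ 0.689  0.135  0.204  0.038  0.194]
 [ 0.701  0.136  0.204  0.05   0.195]
 [ 0.69   0.139  0.203  0.039  0.198]
 [ 0.697  0.131  0.203  0.046  0.19 ]
 [ 0.7    0.13   0.203  0.048  0.188]
 [ 0.697  0.127  0.202  0.046  0.186]
 [ 0.702  0.145  0.202  0.051  0.203]
 [ 0.647  0.149  0.201 -0.004  0.209]
 [ 0.703  0.131  0.201  0.052  0.189]
 [ 0.706  0.138  0.201  0.055  0.196]
 [ 0.647  0.145  0.2   -0.004  0.205]
 [ 0.644  0.142  0.199 -0.006  0.203]
 [ 0.706  0.134  0.199  0.054  0.192]
 [ 0.697  0.125  0.198  0.046  0.184]
 [ 0.648  0.145  0.198 -0.003  0.205]
 [ 0.648  0.154  0.197 -0.003  0.214]
 [ 0.707  0.138  0.196  0.056  0.196]
 [ 0.702  0.145  0.196  0.052  0.203]
 [ 0.705  0.144  0.195  0.054  0.202]]
[[297.50615574 273.69855363]] [ 0.08551572 -0.22668281  1.39322479] [1.15605963 0.24615241 0.77634302]
```

```bash
python3 - <<'E'
from meas import *
n="side"; im,d=ctrl.camera(n); cv2.imwrite("pics/s18c.png",cv2.resize(im[230:310,250:350],None,fx=7,fy=7))
P=cloud(n,d,np.ones(d.shape,bool)); L=np.array([w2loc(p) for p in P])
K=np.full(d.shape+(3,),np.nan); v,u=np.nonzero(d>0); K[v,u]=P
for (r,c) in [(262,288),(266,288),(268,286),(270,290),(272,287),(262,297),(266,298),(270,298),(274,299),(280,299),(283,302)]: print(r,c,K[r,c].round(3),im[r,c])
n="top"; im,d=ctrl.camera(n); cv2.imwrite("pics/t18c.png",cv2.resize(im[110:200,190:320],None,fx=6,fy=6))
E
```

```text
262 288 [0.688 0.131 0.201] [35 60 96]
266 288 [0.701 0.134 0.205] [19 14 14]
268 286 [0.704 0.131 0.202] [16 15 16]
270 290 [0.706 0.14  0.202] [15 16 15]
272 287 [0.707 0.134 0.195] [17 22 32]
262 297 [0.712 0.154 0.236] [53 52 53]
266 298 [0.712 0.156 0.226] [71 71 73]
270 298 [0.711 0.156 0.213] [78 79 82]
274 299 [ 0.553  0.128 -0.002] [ 74 114 172]
280 299 [0.697 0.157 0.165] [149 152 162]
283 302 [0.693 0.163 0.153] [130 131 139]
```

View pics/s18c.png

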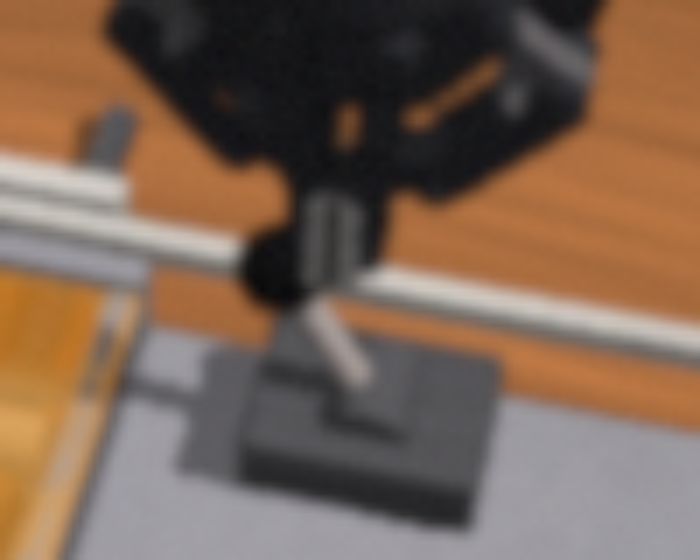

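View pics/t18c.png

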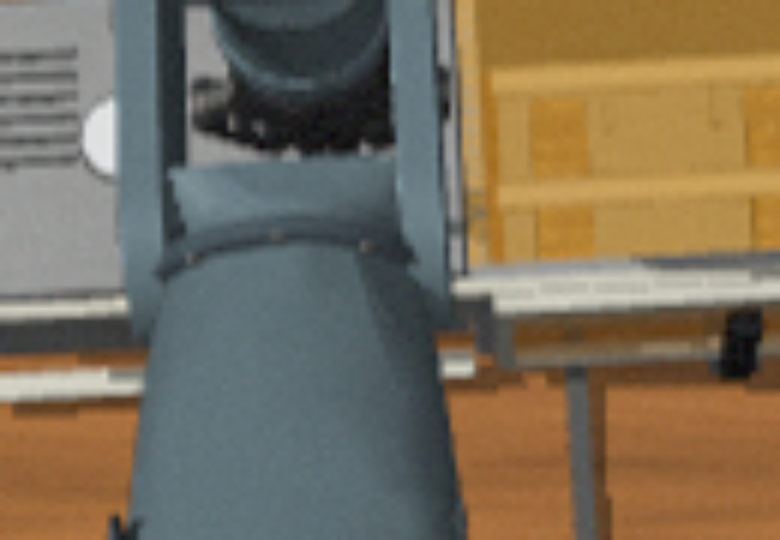

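The lever has not moved: the knob is still at (288,268) and the fingers are now on its far side. I'll lift, go back, and push lower on the shaft while watching the force.

Request:
{"api": "step_arm", "payload": {"commands": [[0,0,0,0,-1,0,0],[0,0,0,0,-0.7,0,0],[0,0,0,-1,0,0,0],[0,0,0,-1,0,0,0],[0,0,0,-0.7,0,0,0],[0,0,0,0,0.9,0,0],[0,0,0,0,1,0,0],[0,0,0,0,0.4,0,0],[0,0,0,0,0,0,0]]}}

```text
time_s: 34.15
eef_pos: [0.7012, 0.0709, 0.1663]
eef_rot: [0.492, -0.489, -0.508, 0.51]
wrist_force: [0.1, 0.4, -0.6]
opening: -0.002
```

```bash
python3 - <<'E'
from meas import *
n="side"; im,d=ctrl.camera(n); cv2.imwrite("pics/s19c.png",cv2.resize(im[220:310,240:350],None,fx=7,fy=6))
P=cloud(n,d,np.ones(d.shape,bool)); L=np.array([w2loc(p) for p in P])
m=(P[:,0]>.68)&(P[:,0]<.73)&(P[:,1]>.05)&(P[:,1]<.11)&(P[:,2]>.15)
Q=P[m]; print(pose()[2])
for z in np.arange(.155,.25,.01):
    k=abs(Q[:,2]-z)<.005
    if k.sum(): print(z.round(3),k.sum(),Q[k].min(0).round(3),Q[k].max(0).round(3))
E
```

```text
[0.70246735 0.07111056 0.16856514]
0.185 4 [0.71  0.071 0.188] [0.713 0.078 0.19 ]
0.195 42 [0.697 0.059 0.19 ] [0.714 0.085 0.2  ]
0.205 51 [0.696 0.057 0.2  ] [0.715 0.085 0.21 ]
0.215 48 [0.7   0.059 0.21 ] [0.716 0.085 0.22 ]
0.225 45 [0.705 0.051 0.221] [0.716 0.089 0.23 ]
0.235 125 [0.69 0.05 0.23] [0.716 0.108 0.24 ]
0.245 100 [0.687 0.05  0.24 ] [0.718 0.11  0.25 ]
```

View pics/s19c.png

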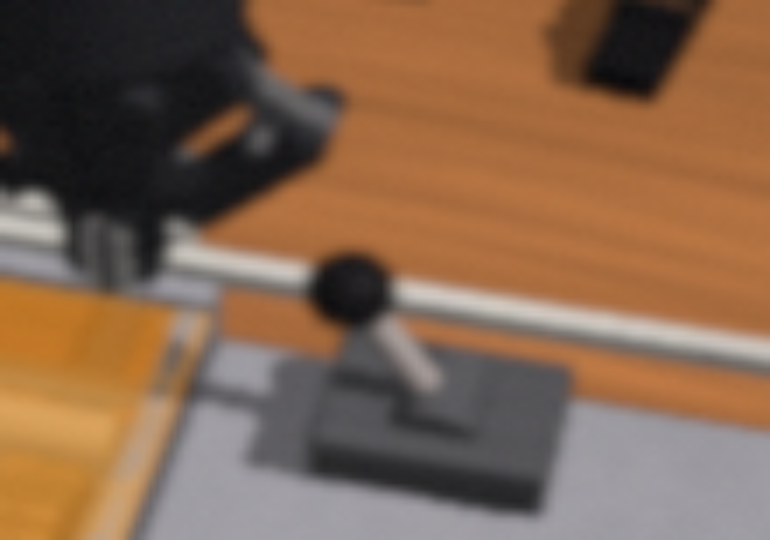

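The visible fingertips sit about 19 mm above the reported TCP, so the first sweep passed just over the knob. I'll go 12 mm lower.

Request:
{"api": "step_arm", "payload": {"commands": [[0,0,0,0,0.4,0.1,0],[0,0,0,0.4,0,0,0],[0,0,0,0.4,0,0,0],[0,0,0,0.4,0,0,0],[0,0,0,0.3,0,0,0]]}}

```text
time_s: 34.7
eef_pos: [0.6988, 0.1173, 0.1586]
eef_rot: [-0.489, 0.491, 0.51, -0.509]
wrist_force: [0.5, -2.5, 2.4]
opening: 0.0
```

Request:
{"api": "step_arm", "payload": {"commands": [[0,0,0,0.3,0,0,0],[0,0,0,0.3,0,0,0]]}}

```text
time_s: 34.9
eef_pos: [0.6978, 0.135, 0.1578]
eef_rot: [-0.49, 0.491, 0.51, -0.509]
wrist_force: [-0.5, -1.6, 1.2]
opening: 0.001
```

```bash
python3 - <<'E'
from meas import *
n="side"; im,d=ctrl.camera(n); cv2.imwrite("pics/s20c.png",cv2.resize(im[220:310,240:350],None,fx=7,fy=6))
E
```

```text
(no output)
```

View pics/s20c.png

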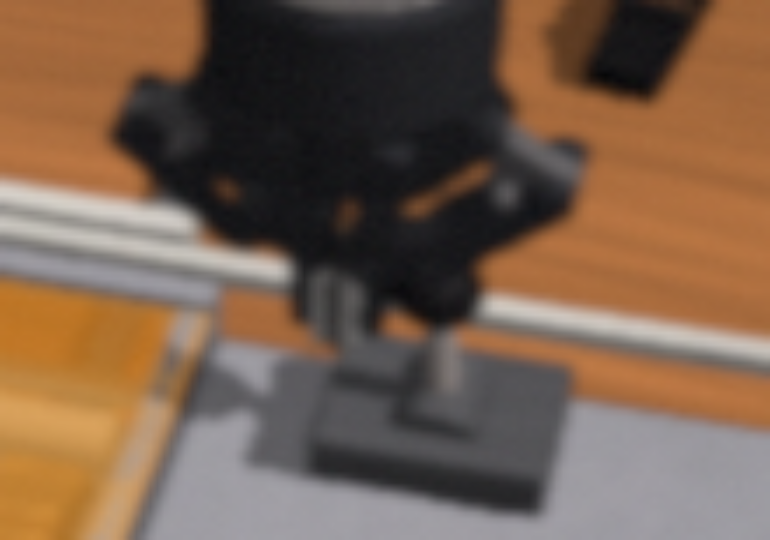

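The lever is moving now and stands about upright. I'll keep pushing until it meets its stop.

Request:
{"api": "step_arm", "payload": {"commands": [[0,0,0,0.3,0,0,0],[0,0,0,0.3,0,0,0],[0,0,0,0.2,0,0,0]]}}

```text
time_s: 35.25
eef_pos: [0.6965, 0.159, 0.1569]
eef_rot: [0.491, -0.49, -0.509, 0.509]
wrist_force: [0.5, -1.9, -0.1]
opening: -0.002
```

Request:
{"api": "step_arm", "payload": {"commands": [[0,0,0,0.15,0,0,0],[0,0,0,0.15,0,0,0]]}}

```text
time_s: 35.45
eef_pos: [0.696, 0.1674, 0.1567]
eef_rot: [0.491, -0.49, -0.509, 0.51]
wrist_force: [1.0, -1.1, -0.8]
opening: 0.001
```

Request:
{"api": "step_arm", "payload": {"commands": [[0,0,0,0.12,0,0,0],[0,0,0,0.08,0,0,0],[0,0,0,0,0,0,0]]}}

```text
time_s: 35.75
eef_pos: [0.696, 0.1683, 0.1567]
eef_rot: [0.49, -0.492, -0.506, 0.511]
wrist_force: [-1.4, -15.2, 0.6]
opening: -0.002
```

```bash
python3 - <<'E'
from meas import *
n="side"; im,d=ctrl.camera(n); cv2.imwrite("pics/s21c.png",cv2.resize(im[220:310,240:350],None,fx=7,fy=6))
E
```

```text
(no output)
```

View pics/s21c.png

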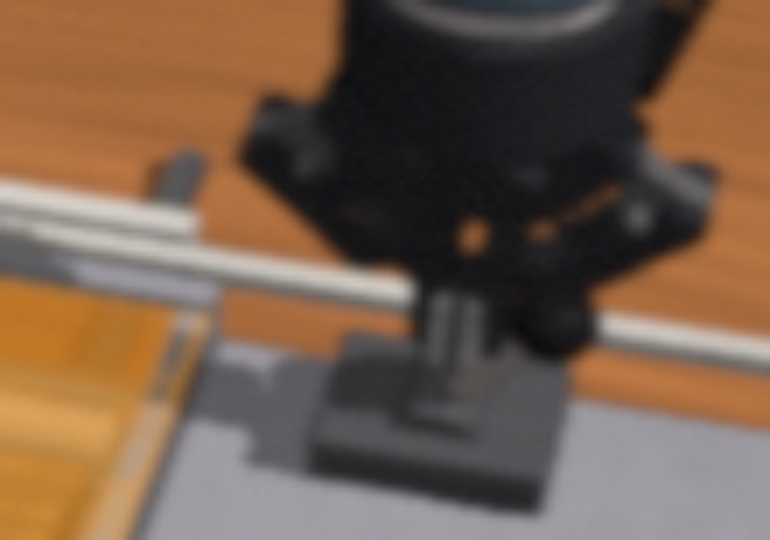

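The lever is at its stop: the force jumped to 15 N with no further travel. I'm retreating now.

Request:
{"api": "step_arm", "payload": {"commands": [[0,0,0,-0.3,0,0,0],[0,0,0,-0.4,0,0,0],[0,0,0,0,-1,0,0],[0,0,0,0,-1,0,0],[0,0,0,0,-1,0,0],[0,0,0,0,-1,0.5,0],[0,0,0,0,0,1,0],[0,0,0,0,0,1,0],[0,0,0,0,0,1,0],[0,0,0,0,0,1,0]]}}

```text
time_s: 36.8
eef_pos: [0.5608, 0.147, 0.2775]
eef_rot: [-0.491, 0.49, 0.51, -0.509]
wrist_force: [-0.0, 0.3, 0.2]
opening: -0.0
```

Request:
{"api": "step_arm", "payload": {"commands": [[0,0,0,0.5,0,1,0],[0,0,0,1,0,1,0],[0,0,0,1,0,1,0],[0,0,0,1,0,1,0],[0,0,0,1,0,1,0],[0,0,0,1,0,0,0],[0,0,0,1,0,0,0],[0,0,0,0,0,0,0]]}}

```text
time_s: 37.6
eef_pos: [0.404, 0.3391, 0.2777]
eef_rot: [-0.49, 0.489, 0.511, -0.509]
wrist_force: [-0.3, -0.8, -0.1]
opening: -0.0
```

```bash
python3 - <<'E'
from meas import *
n="side"; im,d=ctrl.camera(n); cv2.imwrite("pics/s22.png",im); cv2.imwrite("pics/s22c.png",cv2.resize(im[200:400,90:350],None,fx=3,fy=3))
P=cloud(n,d,np.ones(d.shape,bool)); L=np.array([w2loc(p) for p in P])
m=(abs(L[:,0]-.045)<.03)&(abs(L[:,1]-.25)<.04)&(P[:,2]>.18)&(P[:,2]<.22); print("tip",L[m].mean(0),P[m,2].mean(),m.sum())
m=(P[:,2]>.16)&(P[:,2]<.205)&(abs(L[:,0]+.01)<.015)&(L[:,1]<-.04)&(L[:,1]>-.106)
print("guard",L[m].min(0).round(4),L[m].max(0).round(4))
n="top"; im,d=ctrl.camera(n); cv2.imwrite("pics/t22.png",im); cv2.imwrite("pics/t22c.png",cv2.resize(im[90:200,170:430],None,fx=3,fy=3))
E
```

```text
tip [0.04932161 0.25146227] 0.19968282267162332 140
guard [-0.0195 -0.0852] [-0.0004 -0.0659]
```

View pics/s22c.png

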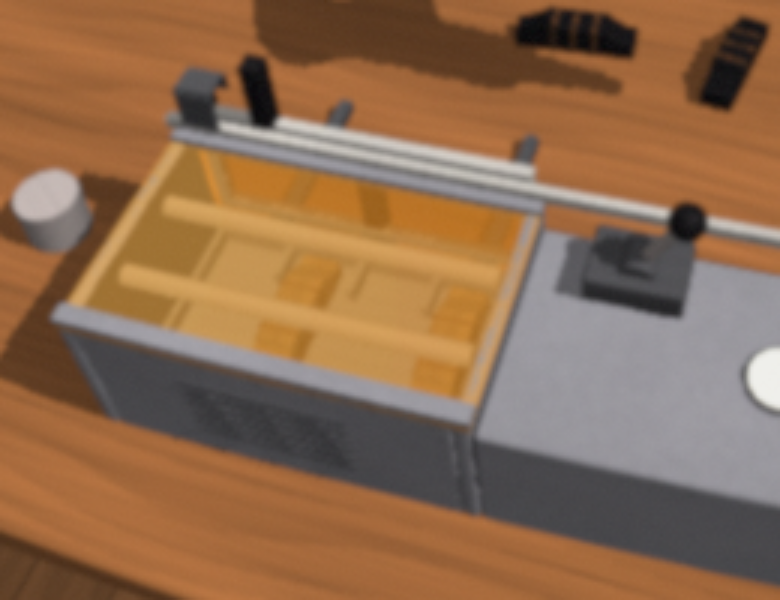

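View pics/t22.png

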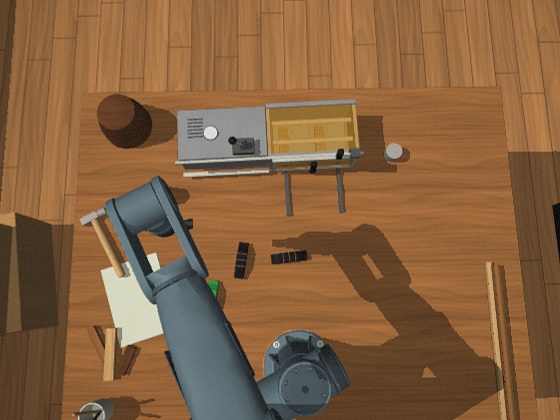

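View pics/s22.png

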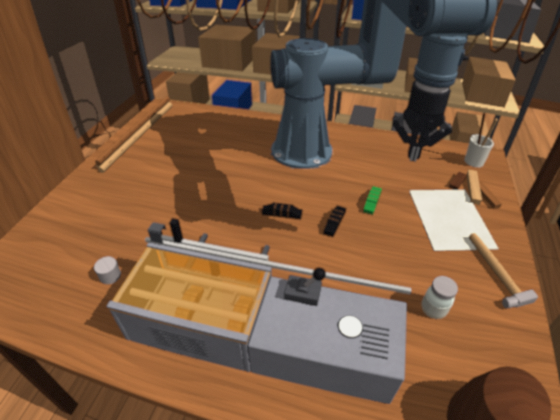

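The guard post sits at y −75 mm, which is its shut position. The lever leans fully left, the blanks lie in lanes 1 and 3, and the jar and tin are where they were. Handing in.

```bash
python3 - <<'E'
from h import *
print(ctrl.hand_in(), ctrl.get_obs()["time_s"])
E
```

```text
the job is handed in; nothing more can be done
the job is handed in; nothing more can be done
```

The job is done and handed in at about 38 s of robot time: both wooden blanks are in the tray, the tray is home, the guard is shut and the switch is on. There were only two wooden blanks; I left the black and green look-alikes alone.

- **Tray:** I pulled it out to its stop, laid the blanks flat in lanes 1 and 3, and pushed it home. It travelled 175 mm and met a firm stop.
- **Guard:** It resisted at the catch (18 N), then the force dropped. A picture taken then put its post at -71 mm, about 4 mm short of its shut position, so I pushed again until it met a firm stop. The last picture puts it at about -75 mm, which is fully shut.
- **Switch:** My first sweep passed over the knob because the fingertips sit about 19 mm higher than the reported tool point. A lower push, after the guard was shut, swung the lever over to its stop (15 N). The tip moved 55 mm by camera, against about 57 mm expected.
- **Last pictures:** The blanks show in their lanes through the amber roof, and the tin is where it was. The jar is in its place in the side view (the arm hides it from the top camera). The arm is clear of everything.

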